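# Turn the rocking bar magnifier flat side down and seat it against the ledge

### The job

The bar magnifier was put down on its round back on the reading board and is still rocking a little. Steady it with a touch on top, then, without picking it up, turn it over so that it lies flat side down on the board, and push it up against the ledge so that its long rim sits flush along it. Leave the loupe and the jars where they are.

Things in the scene. Friction and masses are not known exactly. Their poses are not given: they have to be found in the camera images.
- magnifier: Clear plastic bar magnifier, about 0.2 kg: half-cylinder dome, radius 26 mm, 130 mm long, on a flat plate 66x130x5 mm; 31 mm high in all; black ends and rims. Origin: centre of the flat face. z points from flat face to dome (down at the start), y along its length. At the start it rocks on its dome on the board, flat face about 35 mm above the desk.
- rim_a (a point): Middle of one long rim of the magnifier (its +x side), on the outer corner of the side that faces the dome. The rims are 5 mm thick and stick out 7 mm beyond the dome all along. Start: 30 mm above the desk. Lifting a rim from below with slanted fingers rolls it; at about 52 degrees the other rim meets the board, at about 111 it tips over by itself.
- rim_b (a point): The same on the other long rim (-x side). Tipped over without sliding, the magnifier ends with its middle about 80 mm farther towards the side it was tipped to. Mass and friction vary; it may slide when pushed.
- board: Reading board fixed to the desk, 270 mm (x) by 200 mm (y) and 4 mm thick, grey, with a sheet of paper on it. Origin: centre of its underside, on the desk. x points to the ledge along its left edge as the robot sees it, y along the ledge, z up.
- ledge (a point): Middle of the near face of the ledge, at the board's top surface, 115 mm along x from the board's centre; axes as the board's. The ledge is a straight aluminium bar, fixed, 190 mm long (along y), 12 mm wide and standing 10 mm above the board's top.
- stone_jar_1: Bystander: small round jar, 39 mm wide, 43 mm high; origin at the centre of its underside.
- stone_jar_2: Bystander: small round jar, 39 mm wide, 43 mm high; origin at the centre of its underside.
- loupe: Bystander: folded loupe 27x44x14 mm; origin at the centre of its underside.
Not all that is in view belongs to the job. Several things have the shape of the magnifier; the one meant has the colours described above.

How it is judged (in metres and radians):
On the way, in this order (a step that is already met when the one before it is completed fails the run):
1. the magnifier is steadied: touched by the fingers and still, dome down (contact force between the fingers and magnifier above 0.1 N and angular speed of magnifier below 0.3 rad/s and angle between magnifier's own z axis and vertical above 2.5 rad), for 0.2 s.
2. it lies flat side down (angle between magnifier's own z axis and vertical below 0.08 rad and linear speed of magnifier below 0.05 m/s), for 0.1 s.
At the end, for the whole second after the job is handed in: The magnifier lies still and flat side down on the board (tilt under 0.05 rad), its long rim flush against the ledge (its middle 30 to 36.5 mm from the ledge's face, 33 mm when touching, and parallel to it within 0.05 rad), within 60 mm of the ledge's middle along it (angle between magnifier's own z axis and vertical below 0.05 rad and x of magnifier in the frame of ledge between -0.0365 and -0.03 m and y of magnifier in the frame of ledge between -0.06 and 0.06 m and z of magnifier in the frame of ledge below 0.004 m and angle between the y axis of magnifier and the y axis of ledge, either way round below 0.05 rad and linear speed of magnifier below 0.01 m/s).
It fails at once if the magnifier is picked up (its origin more than 100 mm above the desk) (height (world z) of magnifier above 0.1 m).
It fails at once if a jar or the loupe is moved by more than 20 mm (distance of any of stone_jar_1, stone_jar_2, loupe from where it was at the start of the episode above 0.02 m).
It also fails if it takes over 64 s, if anything falls off the work surface, if the arm or the gripper's body presses on something with over 40 N, if the wrist force passes 120 N, or if a joint passes its speed limit or range.

### The arm

A 6-joint arm with a two-finger parallel gripper is mounted at the origin on a cart in front of the work surface, level with it; the furniture and walls round the work are solid. World frame = base frame: x ahead of the robot, y to its left, z up, the work surface at z = 0. Lengths are in mm, angles in degrees, forces in N, time in s.
With the tool pointing down it reaches from about 350 to 850 mm from the base axis. Payload 8.1 kg.
Tool frame: the origin (TCP) lies midway between the tips of the shut fingers; the grasp point (between the pads) lies 19 mm behind it; z points along the fingers, x is the direction in which the jaws open and shut, and the axes are right-handed (so a half turn about z gives the same grasp; the last joint's range is limited). The gripper opens to 85 mm and grips with 20 to 120 N. Pads are 22 mm wide; open, the fingers measure 114 mm over their backs; the gripper's body (76 mm by 85 mm) begins 54 mm behind the grasp point. The pads swing forward as they close: fully open they stand 13 mm farther back than shut.
Start: joints at [-4.893, 7.471, 85.268, -0, 87.261, -4.893], TCP at [600.004, 0.022, 231.292] pointing down, gripper open.
Joint ranges: [-169.43, 169.43], [-51.17, 129.36], [1.28, 143.12], [-76.62, 256.62], [0, 156.53], [-152.29, 152.29]. Speed limits (degrees/s): [136.94, 136.94, 159.86, 180, 180, 180].

### API

Orientations are given as [roll, pitch, yaw] about the fixed x, y, z axes, in that order (R = Rz(yaw) Ry(pitch) Rx(roll)).
In Python, from bench import monitor, cams, r gives the robot as it stands.
- The arm moves only by the tool jog_arm, never from a script. Its arguments are lists of equal length, an entry for each row: "offset": the shift along the tool's x, y, z in mm, a list of three; "delta_rot": the turn, a rotation vector about the tool's x, y, z in degrees, a list of three; "jaw": the opening in per cent of the stroke, from 0 (shut) to 100 (fully open). In form: {"offset": [[x, y, z], ...], "delta_rot": [[rx, ry, rz], ...], "jaw": [jaw, ...]}. A call has 1 to 20 rows; each row shifts and turns the pose as measured when the row begins, along the tool's axes as they then stand; what a row does not reach is not made up. A row lasts 1/10 s, in which the tool goes at most 50 mm and 8.59 degrees, less where a joint would pass 70% of its speed; a pose out of reach is approached as far as the arm can. A call is refused whole if a number of a shift passes 50 or a number of a turn 8.59, either way. A call with a gripper value outside its range is refused whole. The fingers move at their own pace and stop on an object; "newtons" is the grip in N (left out, the last holds). Time passes only in rows, so rows that do not move let the fingers close. It gives the time, the measured TCP pose, the force and the opening at its end, in the units of the state.
- monitor.sense(): the state, without advancing time (a new reading comes with each control period).
- cams.snapshot(name): name is "scene" or "side" or "wrist"; returns (picture, depth): 480x640x3 uint8, red, green, blue; 480x640 float32, mm along the optical axis (not along the pixel's ray), 0 where there is no reading.
- cams.camera_model(name): a dict with "K" (3x3 intrinsics, pixels), "k1" (the pictures are not rectified: a ray, as slopes to the right and down, at radius r is drawn at 1 + k1 r^2 times it, then the intrinsics apply), "camera_from_world" (4x4, takes a point from world to camera coordinates). Camera axes: x right, y down, z forward; pixel columns grow to the right and rows downward; lengths in mm; the calibration is good to about 2 mm. A picture is of the moment at which its call begins: read the wrist's pose just before it. camera_model takes no time and is no camera call; for the wrist camera it gives the pose at the moment of the call.
- r.hand_in(): hands the job in, once; it reports no verdict.
The state is a dict: "time": time; "joint_pos": joint angles; "qd": joint speeds; "joint_efforts": joint torques, N m; "tool_pos": TCP position; "tcp_rot": TCP orientation; "ft_force": force on the tool from outside, world axes, zero at the start; "wrist_torque": the same for the moment, N m; "finger_gap": finger opening in mm.
Only numpy, scipy, OpenCV 4.12 (cv2) and the standard library are available. Lean on these libraries where they do the work, as an engineer would, in place of code of your own. Each camera call takes 0.05 s, during which the arm holds its last target.

## Working session

There is one attempt and no reset: what is moved stays moved. The work goes in short steps, Python scripts to look and compute and a tool call to move; the robot and the scene stay as the last step left them, time stands still between calls to the robot, and variables do not carry over. Pictures are saved under pics/ and viewed, and the job is handed in when it is done.

Besides the shell and the picture viewer there is one more tool, called after "Emit:" as name(argument=value, ...) on one line, values as JSON. jog_arm: Moves the arm, as the interface text tells. Its arguments: {"type":"object","properties":{"offset":{"type":"array","items":{"type":"array","items":{"type":"number"}}},"delta_rot":{"type":"array","items":{"type":"array","items":{"type":"number"}}},"jaw":{"type":"array","items":{"type":"number"}},"newtons":{"type":"number"}},"required":["offset","delta_rot","jaw"]}

```bash
mkdir -p pics; ls
python3 - <<'E'
from bench import monitor, cams, r
import cv2, numpy as np
print(monitor.sense())
for n in ["scene","side"]:
    p,d=cams.snapshot(n); cv2.imwrite(f"pics/{n}0.png",p[:,:,::-1]); np.save(f"pics/{n}0_d.npy",d)
    m=cams.camera_model(n); print(n,m);
E
```

```text
pics
{'time': 0.0, 'joint_pos': array([-4.89405553e+00,  7.51706608e+00,  8.53302159e+01,  7.57528067e-04,
        8.72611408e+01, -4.89226414e+00]), 'qd': array([ 0.08292449,  0.03374452, -0.04894869, -0.04110805,  0.0007516 ,
       -0.01739043]), 'joint_efforts': array([-1.90700346e-03, -5.69404185e+01, -5.00557995e+01, -2.19391650e-04,
        1.44415747e-02,  7.24149572e-05]), 'tool_pos': array([5.99443766e+02, 6.43758992e-02, 2.30215043e+02]), 'tcp_rot': array([-1.79990000e+02,  1.07963182e-01, -1.81888106e-03]), 'ft_force': array([0.48527593, 0.31443768, 0.13509032]), 'wrist_torque': array([-0.03079519,  0.01357913,  0.09125922]), 'finger_gap': 85.4124670735855}
scene {'K': array([[518.56997541,   0.        , 325.95087473],
       [  0.        , 518.56997541, 247.14277184],
       [  0.        ,   0.        ,   1.        ]]), 'k1': -0.010241462158152505, 'camera_from_world': array([[-8.97368598e-01, -4.41278152e-01,  1.78652238e-03,
         5.30515128e+02],
       [-2.83388706e-01,  5.73177085e-01, -7.68868565e-01,
         5.43706862e+01],
       [ 3.38260906e-01, -6.90464787e-01, -6.39404362e-01,
         8.57630559e+02],
       [ 0.00000000e+00,  0.00000000e+00,  0.00000000e+00,
         1.00000000e+00]])}
side {'K': array([[523.73210883,   0.        , 321.33365063],
       [  0.        , 523.73210883, 247.07534074],
       [  0.        ,   0.        ,   1.        ]]), 'k1': -0.15179152095129558, 'camera_from_world': array([[-9.63815744e-01, -2.66450002e-01,  7.97540875e-03,
         5.19099911e+02],
       [-1.42224118e-01,  4.88694825e-01, -8.60784333e-01,
         5.03841707e+01],
       [ 2.25458447e-01, -8.30771788e-01, -5.08907383e-01,
         1.04620253e+03],
       [ 0.00000000e+00,  0.00000000e+00,  0.00000000e+00,
         1.00000000e+00]])}
```

View pics/scene0.png

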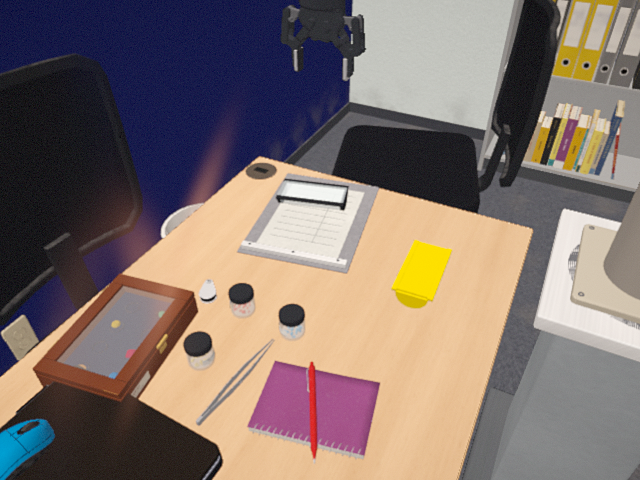

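View pics/side0.png

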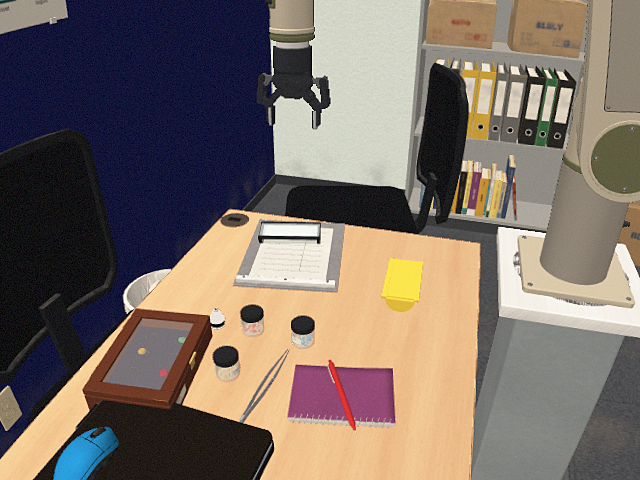

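```bash
cat > h.py <<'E'
import numpy as np, cv2
from bench import monitor, cams, r
def und(m,u,v):
    K=m["K"]; x=(u-K[0,2])/K[0,0]; y=(v-K[1,2])/K[1,1]
    X,Y=x,y
    for _ in range(20):
        f=1+m["k1"]*(X*X+Y*Y); X,Y=x/f,y/f
    return np.array([X,Y,1.])
def ray(m,u,v):
    T=m["camera_from_world"]; R=T[:3,:3]
    return -R.T@T[:3,3], R.T@und(m,u,v)
def onz(m,u,v,z):
    o,d=ray(m,u,v); return o+d*(z-o[2])/d[2]
def proj(m,p):
    T=m["camera_from_world"]; c=T[:3,:3]@np.asarray(p,float)+T[:3,3]; x,y=c[0]/c[2],c[1]/c[2]; f=1+m["k1"]*(x*x+y*y)
    return m["K"][0,0]*x*f+m["K"][0,2], m["K"][1,1]*y*f+m["K"][1,2]
def snap(n,f):
    m=cams.camera_model(n); p,d=cams.snapshot(n); cv2.imwrite(f"pics/{f}.png",p[:,:,::-1]); return m,p,d
E
python3 - <<'E'
import cv2
a=cv2.imread("pics/scene0.png"); 
cv2.imwrite("pics/c1.png",cv2.resize(a[165:275,235:385],None,fx=5,fy=5,interpolation=cv2.INTER_CUBIC))
b=cv2.imread("pics/side0.png"); 
cv2.imwrite("pics/c2.png",cv2.resize(b[215:315,230:440],None,fx=3.8,fy=3.8,interpolation=cv2.INTER_CUBIC))
E
```

```text
(no output)
```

View pics/c1.png

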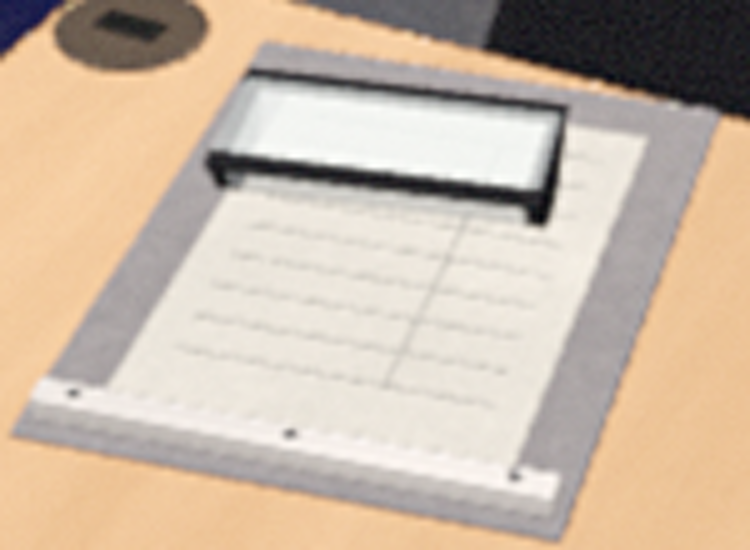

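View pics/c2.png

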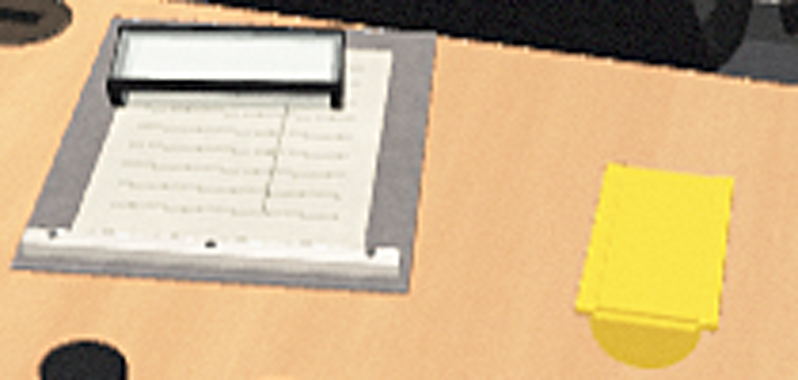

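Run:
```python
from h import *
ms=cams.camera_model("scene"); md=cams.camera_model("side")
def P(n,l,m,s,o,z):
    q=np.array([onz(m,o[0]+(u+.5)/s-.5,o[1]+(v+.5)/s-.5,z) for u,v in l]); print(n,q[:,:2].round(1).tolist(), "ctr",q.mean(0).round(1)); return q
S=(5,(235,165)); D=(3.8,(230,215))
b=P("board sc",[(262,42),(720,112),(562,538),(12,436)],ms,*S,4)
P("ledge in sc",[(42,376),(558,470)],ms,*S,14)
P("mag sc",[(248,72),(568,106),(552,192),(207,155)],ms,*S,35)
b=P("board sd",[(113,17),(436,36),(408,292),(12,266)],md,*D,4)
P("ledge in sd",[(27,228),(399,250)],md,*D,14)
P("mag sd",[(118,25),(345,30),(345,92),(107,82)],md,*D,35)
P("yellow sd",[(610,163),(733,178),(716,328),(577,310)],md,*D,35)
d=np.load("pics/scene0_d.npy")
print(d[185:200:4,300:330:8])
```

```text
board sc [[694.5, -21.9], [499.3, -58.0], [450.6, 206.2], [644.6, 243.4]] ctr [572.2  92.4   4. ]
ledge in sc [[645.8, 220.6], [461.6, 185.9]] ctr [553.7 203.3  14. ]
mag sc [[662.2, 43.5], [538.2, 9.6], [519.5, 65.5], [647.1, 101.3]] ctr [591.8  55.   35. ]
board sd [[696.8, -27.4], [499.8, -58.9], [451.7, 204.9], [647.5, 238.7]] ctr [574.   89.3   4. ]
ledge in sd [[647.2, 218.4], [461.5, 184.9]] ctr [554.4 201.7  14. ]
mag sd [[667.2, 36.4], [539.4, 5.6], [520.1, 75.1], [648.6, 100.9]] ctr [593.8  54.5  35. ]
yellow sd [[369.3, 107.9], [306.2, 104.8], [299.9, 236.5], [363.6, 239.9]] ctr [334.8 172.3  35. ]
[[1011.90826 1014.998   1014.78815 1012.11646]
 [1004.8907  1003.2405   999.6006  1002.9738 ]
 [ 992.0681   996.9405   994.64154  995.7889 ]
 [ 984.2861   984.4906   985.36304  982.8071 ]]
```

Run:
```python
from h import *
m,p,d=snap("wrist","w0"); print(m, monitor.sense()["time"])
np.save("pics/w0_d.npy",d)
```

```text
{'K': array([[367.39402391,   0.        , 323.13111077],
       [  0.        , 367.39402391, 240.73986782],
       [  0.        ,   0.        ,   1.        ]]), 'k1': -0.010286383464280197, 'camera_from_world': array([[ 9.99997612e-01, -1.21893002e-05, -2.18535156e-03,
        -5.99084763e+02],
       [ 6.09084356e-04, -9.58806432e-01,  2.84059596e-01,
        -3.82334980e+01],
       [-2.09879162e-03, -2.84060249e-01, -9.58804135e-01,
         3.79552827e+02],
       [ 0.00000000e+00,  0.00000000e+00,  0.00000000e+00,
         1.00000000e+00]])} 0.15
```

View pics/w0.png

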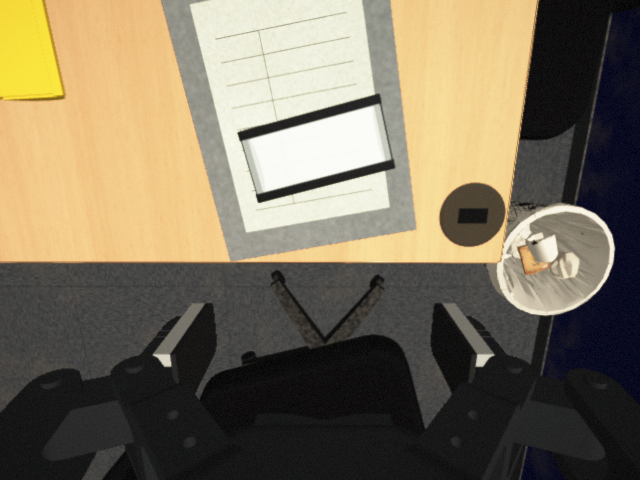

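Run:
```python
from h import *
m=cams.camera_model("wrist"); d=np.load("pics/w0_d.npy")
q=np.array([onz(m,u,v,35) for u,v in [(239,133),(379,95),(394,166),(258,201)]])
print(q.round(1), q.mean(0))
for a,b in ((0,1),(3,2)): e=q[b]-q[a]; print(np.hypot(*e[:2]),np.degrees(np.arctan2(e[1],e[0])))
b=np.array([onz(m,u,v,4) for u,v in [(230,259),(413,229),(387,0),(163,0)]]);print(b.round(1)); 
e=b[1]-b[0];print(np.hypot(*e[:2]),np.degrees(np.arctan2(e[1],e[0])))
T=m["camera_from_world"]
for u,v in [(350,150),(280,160),(310,370),(325,340),(380,285),(250,200)]:
    c=und(m,u,v)*d[v,u]; print(u,v,(T[:3,:3].T@(c-T[:3,3])).round(0))
```

```text
[[524.7  70.3  35. ]
 [647.4 101.8  35. ]
 [663.6  41.6  35. ]
 [538.6   9.4  35. ]] [593.57008851  55.77245048  35.        ]
126.62266131077827 14.377897731838763
129.04877560264825 14.419071793852597
[[499.9 -58.7   4. ]
 [692.6 -25.6   4. ]
 [655.5 183.1   4. ]
 [457.7 183.5   4. ]]
195.54891691580514 9.758075463737098
350 150 [623.  56.  35.]
280 160 [560.  47.  36.]
310 370 [ 573. -369. -234.]
325 340 [ 604. -544. -625.]
380 285 [ 771. -374. -658.]
250 200 [525.   5.   4.]
```

Emit:
jog_arm(offset=[[-1, -11, 34], [-1, -11, 34], [-1, -11, 34], [-1, -11, 34], [-2, -11, 32], [0, 0, 0], [0, 0, 0], [0, 0, 0]], delta_rot=[[0, 0, 0], [0, 0, 0], [0, 0, 0], [0, 0, 0], [0, 0, 0], [0, 0, -7.2], [0, 0, -7.2], [0, 0, 0]], jaw=[0, 0, 0, 0, 0, 0, 0, 0], newtons=40)

```text
time: 0.95
tool_pos: [591.1, 56.6, 53.6]
tcp_rot: [-180.0, 0.3, 14.8]
ft_force: [1.1, -0.1, -0.5]
finger_gap: 0.3
```

Emit:
jog_arm(offset=[[0, 0, 6], [0, 0, 4], [0, 0, 2], [0, 0, 0]], delta_rot=[[0, 0, 0], [0, 0, 0], [0, 0, 0], [0, 0, 0]], jaw=[0, 0, 0, 0])

```text
time: 1.35
tool_pos: [591.5, 56.3, 41.0]
tcp_rot: [-180.0, 0.2, 14.2]
ft_force: [-0.4, -0.2, 1.4]
finger_gap: 0.0
```

Run:
```python
from h import *
s=monitor.sense(); print(s["tool_pos"],s["ft_force"])
for n in ("scene","side"):
    m,p,d=snap(n,n+"1"); c=p[160:270,235:385] if n=="scene" else p[205:305,225:375]
    cv2.imwrite(f"pics/{n}1c.png",cv2.resize(c[:,:,::-1],None,fx=5,fy=5,interpolation=cv2.INTER_CUBIC))
```

```text
[591.47613567  56.31705155  41.00621949] [-0.42096989 -0.19803449  1.42648054]
```

View pics/scene1c.png

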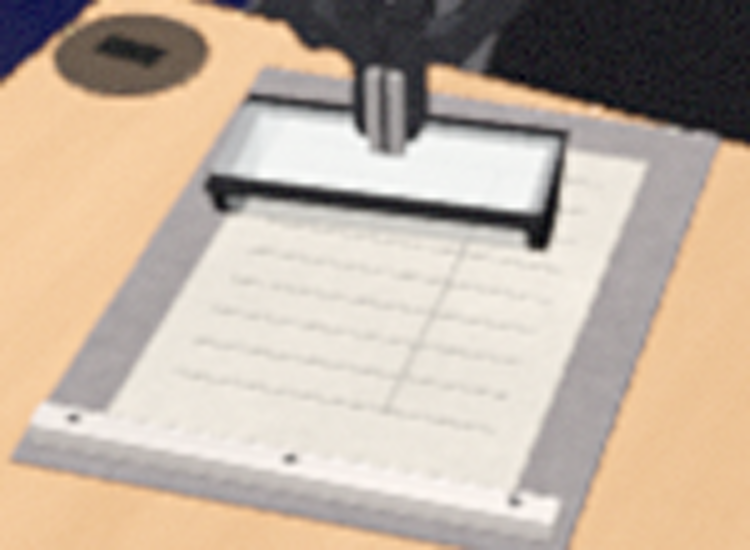

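Emit:
jog_arm(offset=[[0, 0, 3], [0, 0, 2], [0, 0, 1]], delta_rot=[[0, 0, 0], [0, 0, 0], [0, 0, 0]], jaw=[0, 0, 0])

```text
time: 1.75
tool_pos: [592.5, 56.2, 36.0]
tcp_rot: [180.0, 0.1, 14.2]
ft_force: [0.4, 0.8, -1.0]
finger_gap: 0.4
```

Emit:
jog_arm(offset=[[0, 0, 1], [0, 0, 0.5]], delta_rot=[[0, 0, 0], [0, 0, 0]], jaw=[0, 0])

```text
time: 1.95
tool_pos: [592.6, 56.4, 35.0]
tcp_rot: [180.0, 0.1, 14.2]
ft_force: [-5.4, -0.1, 8.8]
finger_gap: 0.1
```

Emit:
jog_arm(offset=[[0, 0, 0], [0, 0, 0], [0, 0, 0], [0, 0, 0], [0, 0, 0]], delta_rot=[[0, 0, 0], [0, 0, 0], [0, 0, 0], [0, 0, 0], [0, 0, 0]], jaw=[0, 0, 0, 0, 0])

```text
time: 2.45
tool_pos: [592.7, 56.5, 35.1]
tcp_rot: [180.0, 0.1, 14.2]
ft_force: [0.3, -0.1, 0.9]
finger_gap: 0.0
```

Run:
```python
from h import *
s=monitor.sense(); print(s["time"],s["tool_pos"],s["ft_force"])
m,p,d=snap("scene","scene2"); c=p[160:270,235:385]
cv2.imwrite(f"pics/scene2c.png",cv2.resize(c[:,:,::-1],None,fx=5,fy=5,interpolation=cv2.INTER_CUBIC))
s=monitor.sense(); print(s["time"],s["tool_pos"],s["ft_force"])
```

```text
2.45 [592.71750149  56.47713451  35.1085856 ] [ 0.3211009  -0.14901943  0.93863694]
2.5 [592.71519805  56.45703656  35.12510458] [-0.47001461 -0.11954489  0.66619726]
```

View pics/scene2c.png

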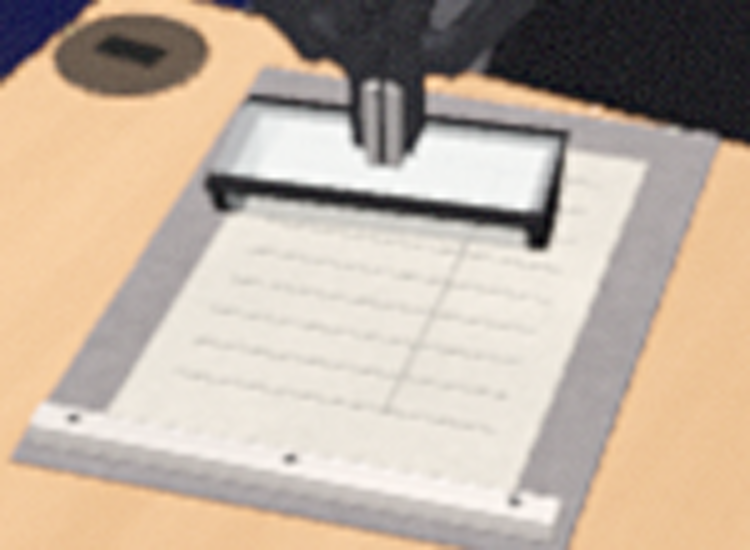

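Emit:
jog_arm(offset=[[0, 0, 0.7], [0, 0, 0.7], [0, 0, 0.7], [0, 0, 0.7], [0, 0, 0.7], [0, 0, 0.7]], delta_rot=[[0, 0, 0], [0, 0, 0], [0, 0, 0], [0, 0, 0], [0, 0, 0], [0, 0, 0]], jaw=[0, 0, 0, 0, 0, 0])

```text
time: 3.1
tool_pos: [592.8, 56.5, 35.1]
tcp_rot: [180.0, 0.1, 14.2]
ft_force: [-4.5, 0.3, 6.7]
finger_gap: 0.3
```

Emit:
jog_arm(offset=[[0, 0, -20], [0, 0, -40], [0, 25, -20], [0, 30, 0], [0, 25, 0], [0, 0, 0], [0, 0, 0], [0, 0, 0], [0, 0, 0], [0, 0, 0], [0, 0, 0]], delta_rot=[[0, 0, 0], [0, 0, 0], [0, 0, 0], [0, 0, 0], [0, 0, 0], [8, 0, 0], [8, 0, 0], [8, 0, 0], [8, 0, 0], [8, 0, 0], [0, 0, 0]], jaw=[0, 0, 0, 0, 0, 0, 0, 0, 0, 0, 0])

```text
time: 4.2
tool_pos: [614.3, -23.2, 119.5]
tcp_rot: [-138.6, -0.3, 14.5]
ft_force: [-1.4, -1.1, -0.7]
finger_gap: 0.0
```

```bash
cat >> h.py <<'E'
def pose():
    s=monitor.sense(); from scipy.spatial.transform import Rotation as Ro
    return s,Ro.from_euler("xyz",s["tcp_rot"],degrees=True).as_matrix()
E
cat > st.py <<'E'
from h import *
import sys
# report in magnifier frame; args: cx cy yaw [picname]
C=np.array([593.5,55.5]); yaw=np.radians(14.4)
l=np.array([np.cos(yaw),np.sin(yaw)]); sd=np.array([-l[1],l[0]])
def rep():
    s,R=pose(); t=s["tool_pos"]; 
    print("t",round(s["time"],2),"tcp",t.round(1),"len",((t[:2]-C)@l).round(1),"s",((t[:2]-C)@sd).round(1),"z-4",(t[2]-4).round(1))
    for n,a in zip("xyz",R.T): print(n,"len %.3f s %.3f z %.3f"%(a[:2]@l,a[:2]@sd,a[2]))
    print("F",s["ft_force"].round(1),"q",s["joint_pos"].round(0))
    c=t-11*R[:,1]; print("corner C: s %.1f h %.1f"%((c[:2]-C)@sd,c[2]-4))
rep()
def pic(n,tag,box,f=4):
    m,p,d=snap(n,tag); x0,y0,x1,y1=box; cv2.imwrite(f"pics/{tag}c.png",cv2.resize(p[y0:y1,x0:x1,::-1],None,fx=f,fy=f,interpolation=cv2.INTER_CUBIC))
if len(sys.argv)>1:
    pic("scene",sys.argv[1]+"s",(230,120,400,270)); 
if len(sys.argv)>2: pic("wrist",sys.argv[1]+"w",(0,0,640,480),1)
E
python3 st.py a1 w
```

```text
t 4.2 tcp [614.3 -23.2 119.5] len 0.6 s -81.4 z-4 115.5
x len 1.000 s 0.002 z 0.005
y len 0.004 s -0.750 z -0.661
z len 0.002 s 0.661 z -0.750
F [-1.4 -1.1 -0.7] q [-25.  35.  73.  31. 100. -42.]
corner C: s -73.1 h 122.8
```

View pics/a1sc.png

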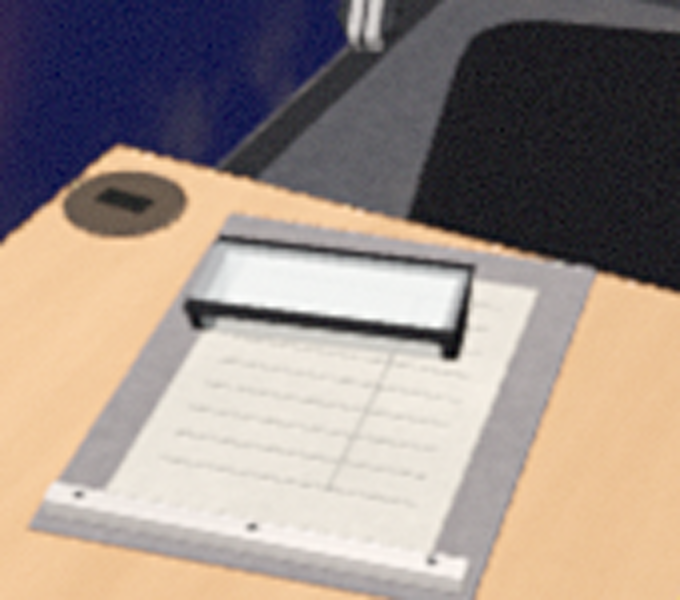

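View pics/a1wc.png

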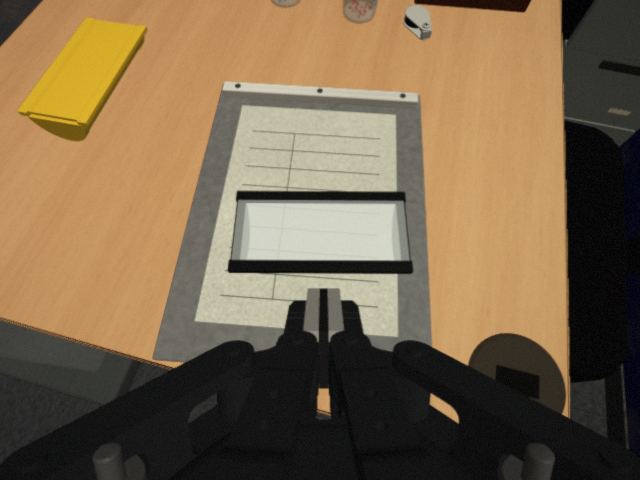

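```bash
cat > mag.py <<'E'
from h import *
def mc(l,z=35,n="wrist"):
    m=cams.camera_model(n); q=np.array([onz(m,u,v,z) for u,v in l]); e=q[1]-q[0]; f=q[2]-q[3]
    print(q.round(1)[:,:2].tolist(),"ctr",q.mean(0).round(1),"yaw",[round(float(np.degrees(np.arctan2(a[1],a[0]))),1) for a in (e,f)])
E
python3 -c "
from mag import *
mc([(236,192),(405,191),(412,273),(228,273)])
m=cams.camera_model('wrist'); print(onz(m,223,91,14),onz(m,418,102,14))"
```

```text
[[523.3, 69.3], [649.7, 104.1], [665.5, 38.5], [540.9, 5.5]] ctr [594.9  54.4  35. ] yaw [15.4, 14.8]
[462.50440697 185.1184859   14.        ] [647.73172382 220.70342128  14.        ]
```

Emit:
jog_arm(offset=[[0, 17, 29], [0, 17, 29], [0, 15, 25], [0, 0, 0]], delta_rot=[[0, 0, 0], [0, 0, 0], [0, 0, 0], [0, 0, 0]], jaw=[0, 0, 0, 0])

```text
time: 4.7
tool_pos: [618.2, -3.1, 33.9]
tcp_rot: [-140.4, -1.3, 15.0]
ft_force: [-1.6, 0.0, 0.6]
finger_gap: 0.3
```

```bash
python3 st.py a2 w
```

```text
t 4.7 tcp [618.2  -3.1  33.9] len 9.4 s -62.9 z-4 29.9
x len 1.000 s 0.011 z 0.023
y len 0.023 s -0.770 z -0.638
z len 0.010 s 0.638 z -0.770
F [-1.6  0.   0.6] q [-23.  39.  76.  31.  91. -45.]
corner C: s -54.4 h 36.9
```

View pics/a2sc.png

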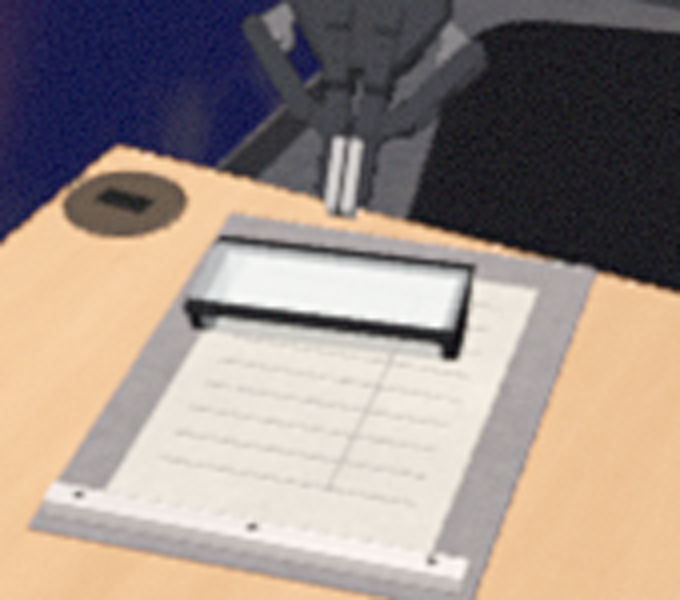

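View pics/a2wc.png

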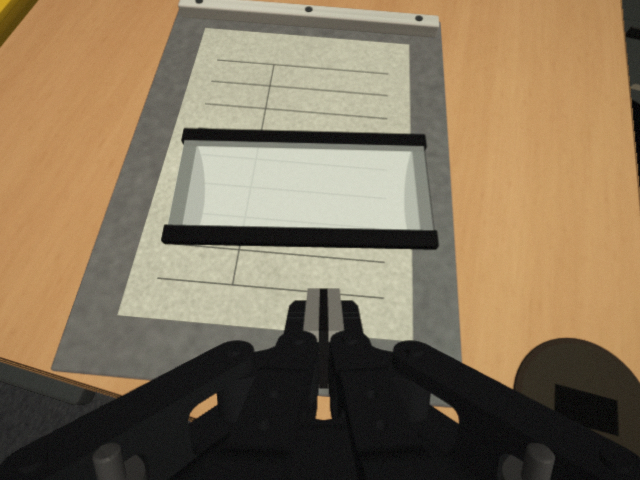

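Emit:
jog_arm(offset=[[-5, 5, 6], [-4, 5, 6], [0, 1, 1]], delta_rot=[[0, 0, 0], [0, 0, 0], [0, 0, 0]], jaw=[0, 0, 0])

```text
time: 5.1
tool_pos: [616.5, -8.2, 26.9]
tcp_rot: [-141.0, -2.1, 15.1]
ft_force: [-0.8, 0.3, -0.2]
finger_gap: -0.0
```

```bash
python3 st.py a3 w
python3 - <<'E'
import cv2
p=cv2.imread("pics/a3w.png");cv2.imwrite("pics/a3wz.png",cv2.resize(p[100:350,130:470],None,fx=2.3,fy=2.3))
E
```

```text
t 5.1 tcp [616.5  -8.2  26.9] len 6.4 s -67.4 z-4 22.9
x len 0.999 s 0.012 z 0.037
y len 0.033 s -0.776 z -0.630
z len 0.021 s 0.630 z -0.776
F [-0.8  0.3 -0.2] q [-23.  39.  77.  31.  90. -47.]
corner C: s -58.8 h 29.8
```

View pics/a3sc.png

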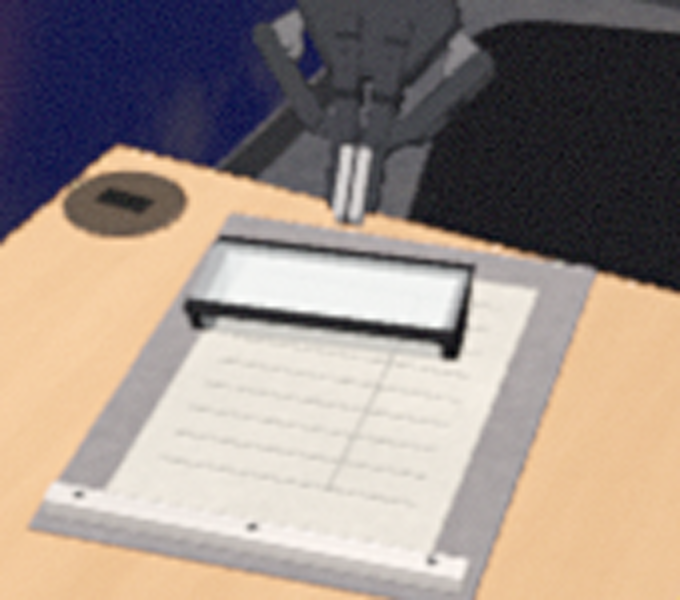

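View pics/a3wz.png

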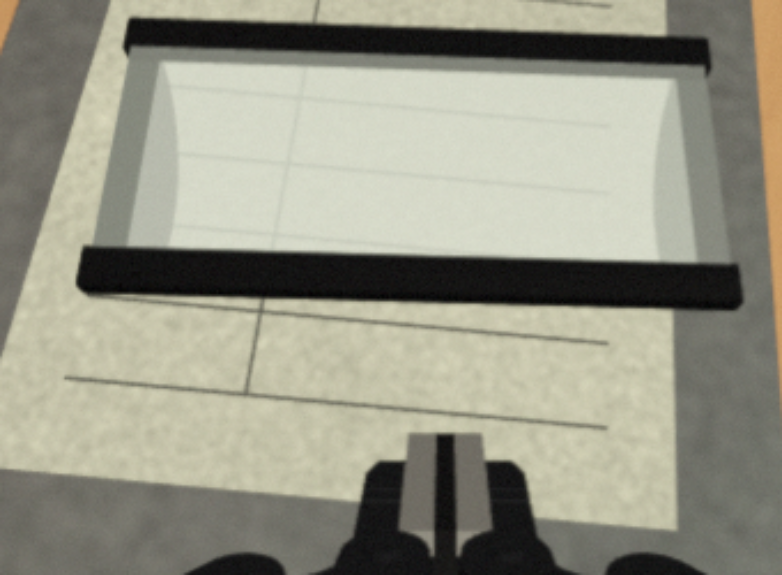

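Emit:
jog_arm(offset=[[-4, 0, 7], [-3, 0, 6], [0, 0, 0]], delta_rot=[[0, -0.6, 1], [0, -0.6, 1], [0, 0, 0]], jaw=[0, 0, 0])

```text
time: 5.5
tool_pos: [608.0, -2.1, 16.5]
tcp_rot: [-141.0, 0.2, 14.2]
ft_force: [-0.3, -0.1, -0.5]
finger_gap: 0.0
```

```bash
python3 st.py
```

```text
t 5.5 tcp [608.   -2.1  16.5] len -0.3 s -59.4 z-4 12.5
x len 1.000 s -0.004 z -0.004
y len -0.005 s -0.777 z -0.630
z len -0.000 s 0.630 z -0.777
F [-0.3 -0.1 -0.5] q [-23.  39.  77.  30.  90. -44.]
corner C: s -50.8 h 19.5
```

Emit:
jog_arm(offset=[[1, -7, 5.7], [0, -5, 4], [0, -2, 1.6], [0, 0, 0]], delta_rot=[[0, 0, 0], [0, 0, 0], [0, 0, 0], [0, 0, 0]], jaw=[0, 0, 0, 0])

```text
time: 5.9
tool_pos: [603.9, 17.9, 16.2]
tcp_rot: [-140.9, 0.2, 14.2]
ft_force: [0.3, -0.2, -0.3]
finger_gap: 0.2
```

```bash
python3 st.py a4 w;  python3 - <<'E'
import cv2
p=cv2.imread("pics/a4w.png");cv2.imwrite("pics/a4wz.png",cv2.resize(p[100:350,130:470],None,fx=2.3,fy=2.3))
E
```

```text
t 5.9 tcp [603.9  17.9  16.2] len 0.8 s -39.0 z-4 12.2
x len 1.000 s -0.003 z -0.004
y len -0.005 s -0.776 z -0.631
z len -0.001 s 0.631 z -0.776
F [ 0.3 -0.2 -0.3] q [-21.  38.  79.  31.  88. -44.]
corner C: s -30.4 h 19.1
```

View pics/a4wz.png

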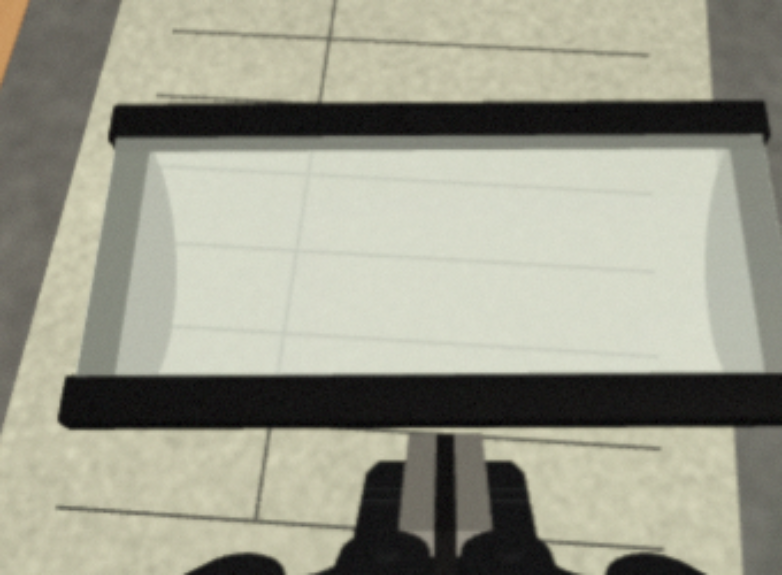

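View pics/a4sc.png

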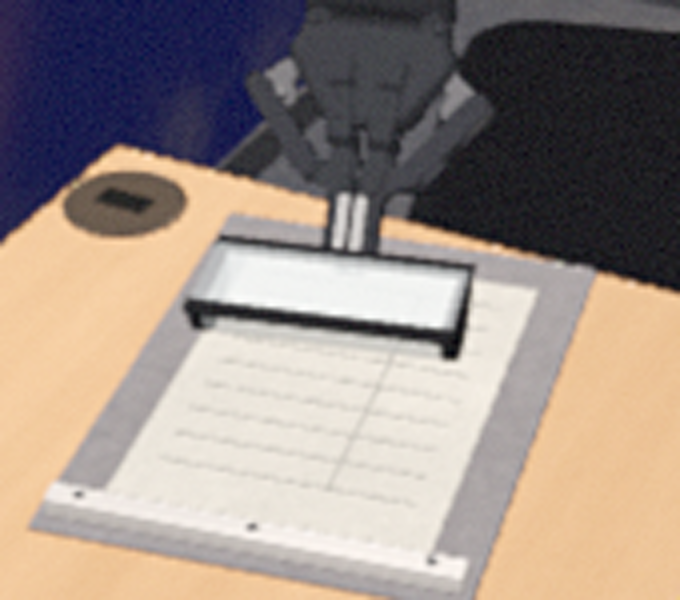

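Run:
```python
from h import *
m=cams.camera_model("wrist"); s,R=pose(); t=s["tool_pos"]
for hw in (0,6,8,11): print(hw, proj(m,t-hw*R[:,1]))
T=m["camera_from_world"]; o=-T[:3,:3].T@T[:3,3]; print("cam",o, "in tool",R.T@(o-t))
C=np.array([593.5,55.5]); y=np.radians(14.4); sd=np.array([-np.sin(y),np.cos(y)])
for ss in (-33,-34.4,-35): print(ss,proj(m,[*(C+sd*ss),30]),proj(m,[*(C+sd*ss),35]))
```

```text
0 (np.float64(323.62564897159524), np.float64(305.5120374551749))
6 (np.float64(323.62592658727675), np.float64(292.7201967021615))
8 (np.float64(323.6260176882477), np.float64(288.39316839862084))
11 (np.float64(323.6261529096452), np.float64(281.84240644241027))
cam [613.20594625 -16.3258844  173.00498455] in tool [-1.29992204e-01 -7.16779422e+01 -1.43736344e+02]
-33 (np.float64(321.33684666340895), np.float64(281.9880922413159)) (np.float64(321.22025997427795), np.float64(278.39849552641505))
-34.4 (np.float64(321.34330871058467), np.float64(285.3584105527161)) (np.float64(321.2264913558919), np.float64(281.86448860455465))
-35 (np.float64(321.34609347161415), np.float64(286.8102967105196)) (np.float64(321.22917732454425), np.float64(283.3578448951192))
```

Emit:
jog_arm(offset=[[0, -3, 0], [0, -3, 0], [0, -3, 0], [0, -2, 0], [0, 0, 0]], delta_rot=[[0, 0, 0], [0, 0, 0], [0, 0, 0], [0, 0, 0], [0, 0, 0]], jaw=[0, 0, 0, 0, 0])

```text
time: 6.5
tool_pos: [602.5, 25.7, 24.3]
tcp_rot: [-141.0, 0.2, 14.1]
ft_force: [-0.5, -1.8, 0.5]
finger_gap: -0.0
```

```bash
sed -i 's/c=t-11\*/c=t-8*/' st.py; python3 st.py a5 w;  python3 - <<'E'
import cv2
p=cv2.imread("pics/a5w.png");cv2.imwrite("pics/a5wz.png",cv2.resize(p[100:350,130:470],None,fx=2.3,fy=2.3))
E
```

```text
t 6.5 tcp [602.5  25.7  24.3] len 1.3 s -31.1 z-4 20.3
x len 1.000 s -0.005 z -0.003
y len -0.005 s -0.777 z -0.630
z len 0.000 s 0.630 z -0.777
F [-0.5 -1.8  0.5] q [-21.  37.  80.  31.  88. -43.]
corner C: s -24.9 h 25.3
```

View pics/a5wz.png

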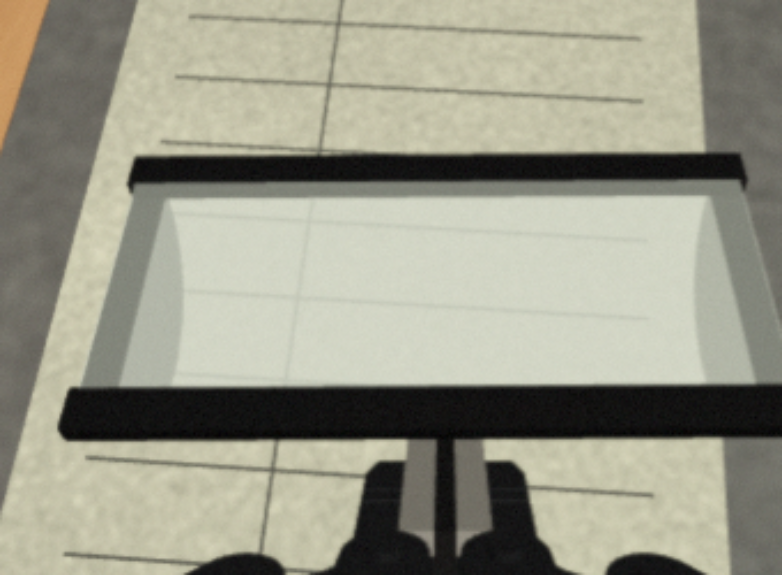

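View pics/a5sc.png

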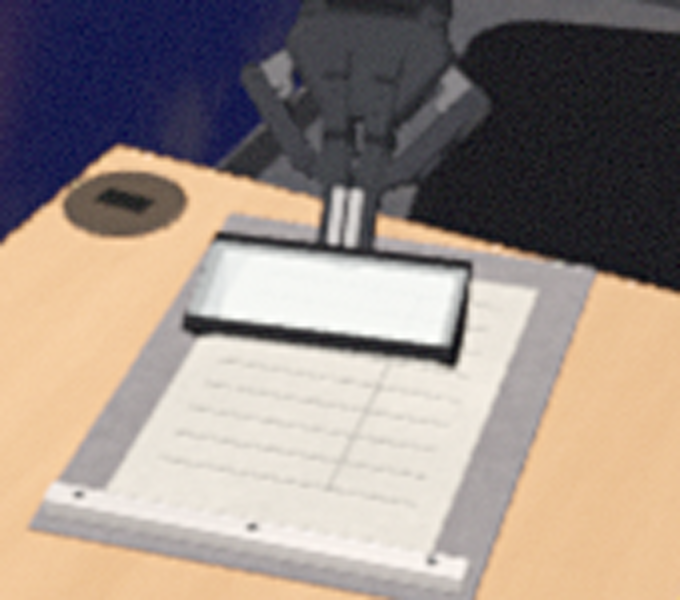

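Emit:
jog_arm(offset=[[0, -1, 2], [0, -3, 1.5], [0, -3, 1], [0, -3, 0.5], [0, -3, 0], [0, -3, 0], [0, 0, 0]], delta_rot=[[0, 0, 0], [0, 0, 0], [0, 0, 0], [0, 0, 0], [0, 0, 0], [0, 0, 0], [0, 0, 0]], jaw=[0, 0, 0, 0, 0, 0, 0])

```text
time: 7.3
tool_pos: [598.6, 41.5, 31.1]
tcp_rot: [-141.0, 0.2, 14.1]
ft_force: [-0.5, 0.3, -0.0]
finger_gap: 0.2
```

```bash
cat >> st.py <<'E'
if len(sys.argv)>2:
    t=sys.argv[1]
    a=cv2.resize(cv2.imread(f"pics/{t}w.png")[60:350,130:510],(400,305)); b=cv2.imread(f"pics/{t}sc.png"); b=cv2.resize(b,(400,353))
    cv2.imwrite(f"pics/{t}j.png",np.hstack([np.vstack([a,np.zeros((48,400,3),np.uint8)]),b]))
E
python3 st.py a6 w
```

```text
t 7.3 tcp [598.6  41.5  31.1] len 1.4 s -14.8 z-4 27.1
x len 1.000 s -0.005 z -0.003
y len -0.006 s -0.777 z -0.629
z len 0.001 s 0.629 z -0.777
F [-0.5  0.3 -0. ] q [-20.  35.  82.  31.  88. -42.]
corner C: s -8.6 h 32.1
```

View pics/a6j.png

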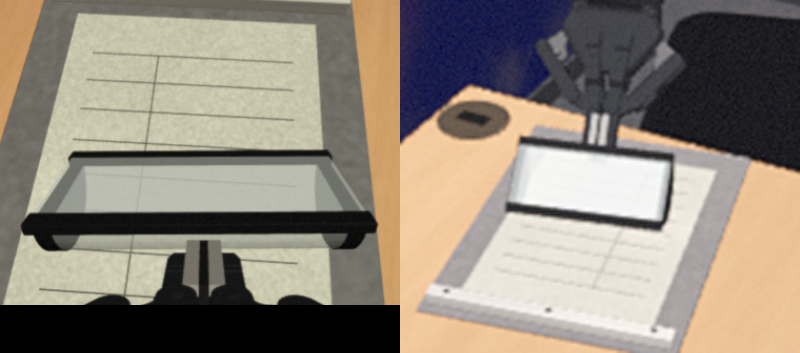

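Run:
```python
import cv2
p=cv2.imread("pics/a6w.png");cv2.imwrite("pics/a6wz.png",cv2.resize(p[180:320,140:500],None,fx=2.2,fy=2.2))
p=cv2.imread("pics/a6s.png");cv2.imwrite("pics/a6sz.png",cv2.resize(p[165:230,270:360],None,fx=8,fy=8,interpolation=cv2.INTER_CUBIC))
```

```text
(no output)
```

View pics/a6wz.png

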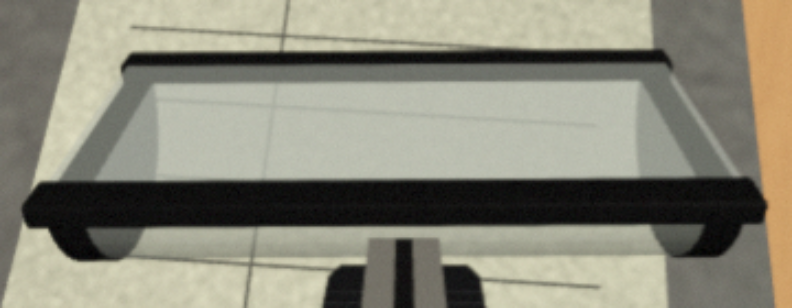

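View pics/a6sz.png

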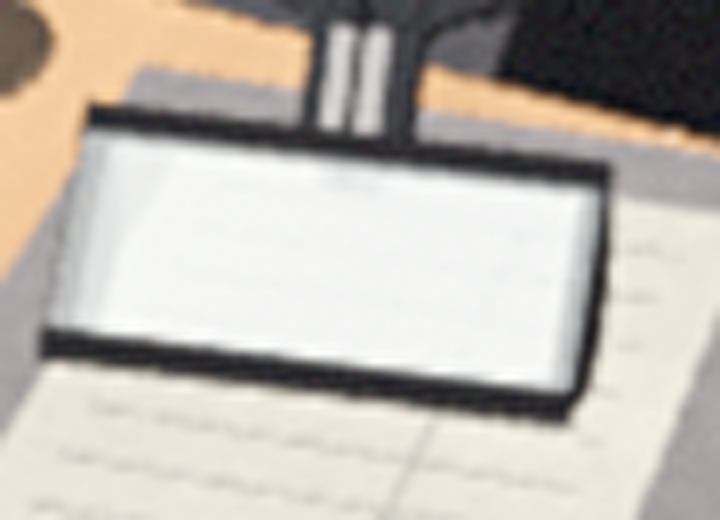

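```bash
cat > tri.py <<'E'
from h import *
C=np.array([593.5,55.5]); y=np.radians(14.4); l=np.array([np.cos(y),np.sin(y)]); sd=np.array([-l[1],l[0]])
def tri(ra,rb):
    (o1,d1),(o2,d2)=ra,rb; A=np.stack([d1,-d2],1); k=np.linalg.lstsq(A,o2-o1,rcond=None)[0]; p,q=o1+k[0]*d1,o2+k[1]*d2
    return (p+q)/2,np.linalg.norm(p-q)
def rel(p): return np.round([(p[:2]-C)@l,(p[:2]-C)@sd,p[2]-4],1)
def far(ra,p,D=66):  # points on ray at distance D from p
    o,d=ra; d=d/np.linalg.norm(d); b=(o-p)@d; c=(o-p)@(o-p)-D*D; k=b*b-c
    if k<0: return [o-b*d]
    return [o+(-b+sg*np.sqrt(k))*d for sg in (1,-1)]
E
python3 - <<'E'
from tri import *
w=cams.camera_model("wrist"); sc=cams.camera_model("scene")
for a,b,f in (((157.3,263.6),(346,185.6),(199,204.5)),((482.3,261.8),(281.2,177.9),(442.3,203.2))):
    p,e=tri(ray(w,*a),ray(sc,*b)); print("near",rel(p),"err",round(e,1)); 
    for q in far(ray(w,*f),p): print("  far",rel(q), "theta",np.degrees(np.arctan2(p[2]-q[2],np.hypot(*(p-q)[:2]))).round(1))
E
```

```text
near [-64.2  -3.3  48.4] err 1.7
  far [-66.9  46.2   4.9] theta 41.3
  far [-28.9  -7.1 104.1] theta -57.5
near [62.2 -3.6 49.5] err 1.1
  far [66.7 45.6  5.7] theta 41.5
  far [ 29.7  -8.6 106.7] theta -60.1
```

Emit:
jog_arm(offset=[[0, -2, -2.5], [0, -2.5, -2.5], [0, -2.5, -1.5], [0, -2, 0], [0, -2, 0], [0, 0, 0]], delta_rot=[[0, 0, 0], [0, 0, 0], [0, 0, 0], [0, 0, 0], [0, 0, 0], [0, 0, 0]], jaw=[0, 0, 0, 0, 0, 0])

```text
time: 8.0
tool_pos: [597.2, 46.0, 43.4]
tcp_rot: [-141.0, 0.2, 14.1]
ft_force: [0.4, -0.6, -0.5]
finger_gap: -0.1
```

```bash
python3 st.py a7 w
python3 - <<'E'
import cv2
p=cv2.imread("pics/a7w.png");cv2.imwrite("pics/a7wz.png",cv2.resize(p[150:320,140:500],None,fx=2.2,fy=2.2))
p=cv2.imread("pics/a7s.png");cv2.imwrite("pics/a7sz.png",cv2.resize(p[155:240,260:360],None,fx=7,fy=7,interpolation=cv2.INTER_CUBIC))
E
```

```text
t 8.0 tcp [597.2  46.   43.4] len 1.2 s -10.2 z-4 39.4
x len 1.000 s -0.005 z -0.004
y len -0.006 s -0.777 z -0.630
z len 0.000 s 0.630 z -0.777
F [ 0.4 -0.6 -0.5] q [-19.  34.  82.  32.  89. -41.]
corner C: s -4.0 h 44.4
```

View pics/a7wz.png

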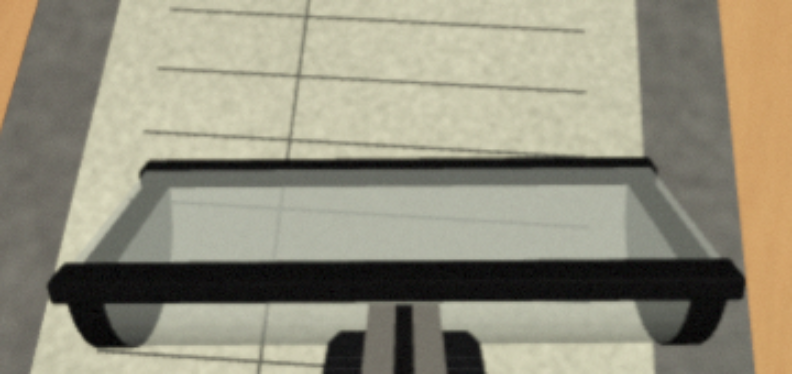

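View pics/a7sz.png

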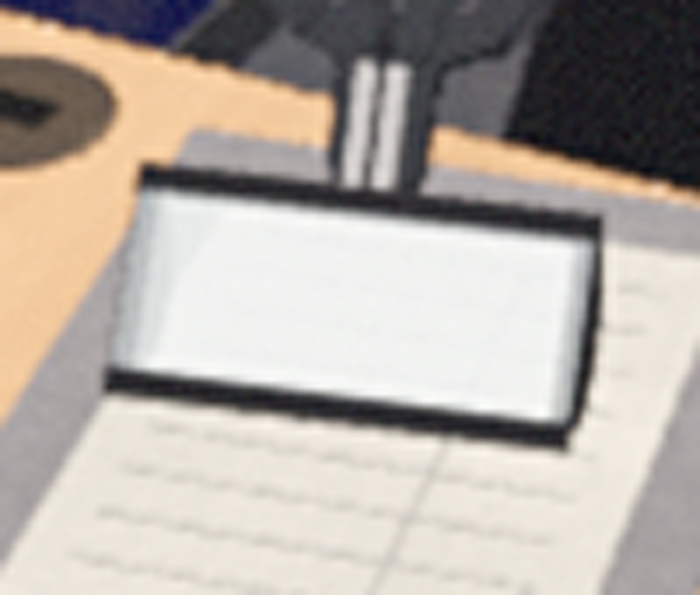

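```bash
cat > th.py <<'E'
from tri import *
def th(nl,nr,sl,sr,fl,fr):
    w=cams.camera_model("wrist"); sc=cams.camera_model("scene")
    for a,b,f in ((nl,sr,fl),(nr,sl,fr)):
        p,e=tri(ray(w,*a),ray(sc,*b)); q=far(ray(w,*f),p)[0]
        print("near",rel(p),"err",round(e,1),"far",rel(q),"theta",np.degrees(np.arctan2(p[2]-q[2],(q-p)[:2]@sd)).round(1))
E
python3 -c "
from th import *
th((167.3,270.9),(476.4,268.6),(280.7,178.6),(346,185.7),(207.3,223.2),(436.4,221.8))"
```

```text
near [-64.7   1.6  51.3] err 2.3 far [-66.3  46.5   2.9] theta 47.1
near [62.6  1.6 51.6] err 3.1 far [66.8 46.3  3.1] theta 47.3
```

Emit:
jog_arm(offset=[[0, 0, 3], [0, 0, 1.5], [0, 0, 0]], delta_rot=[[0, 0, 0], [0, 0, 0], [0, 0, 0]], jaw=[0, 0, 0])

```text
time: 8.4
tool_pos: [596.7, 48.3, 40.0]
tcp_rot: [-141.0, 0.2, 14.1]
ft_force: [-1.1, -1.0, 2.3]
finger_gap: -0.1
```

```bash
cat > zz.py <<'E'
import cv2,sys
t=sys.argv[1]
p=cv2.imread(f"pics/{t}w.png");cv2.imwrite(f"pics/{t}wz.png",cv2.resize(p[150:320,140:500],None,fx=2.2,fy=2.2))
p=cv2.imread(f"pics/{t}s.png");cv2.imwrite(f"pics/{t}sz.png",cv2.resize(p[155:240,260:360],None,fx=7,fy=7,interpolation=cv2.INTER_CUBIC))
E
python3 st.py a8 w; python3 zz.py a8
```

```text
t 8.4 tcp [596.7  48.3  40. ] len 1.3 s -7.7 z-4 36.0
x len 1.000 s -0.006 z -0.003
y len -0.006 s -0.777 z -0.630
z len 0.001 s 0.630 z -0.777
F [-1.1 -1.   2.3] q [-19.  34.  82.  32.  88. -41.]
corner C: s -1.5 h 41.0
```

View pics/a8wz.png

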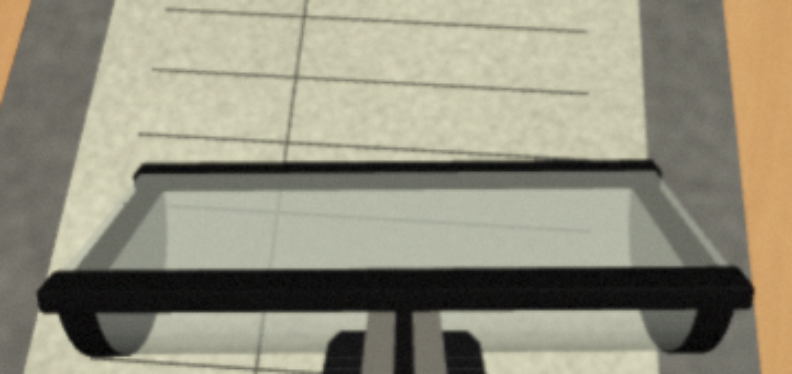

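View pics/a8sz.png

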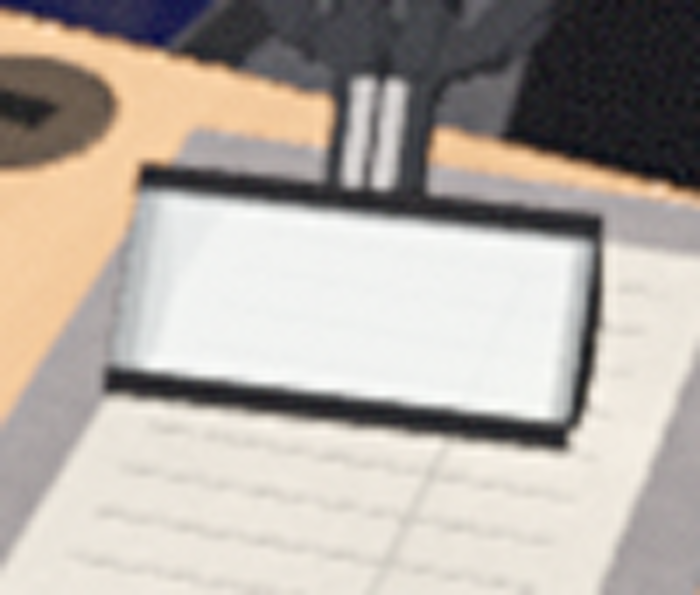

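Emit:
jog_arm(offset=[[0, -3, -0.5], [0, -3, -0.5], [0, -3, -0.5], [0, 0, 0]], delta_rot=[[-2, 0, 0], [-2, 0, 0], [-2, 0, 0], [0, 0, 0]], jaw=[0, 0, 0, 0])

```text
time: 8.9
tool_pos: [595.2, 55.2, 46.6]
tcp_rot: [-147.5, 0.2, 14.1]
ft_force: [0.6, 0.4, 0.6]
finger_gap: -0.2
```

```bash
python3 st.py a9 w; python3 zz.py a9
```

```text
t 8.9 tcp [595.2  55.2  46.6] len 1.5 s -0.7 z-4 42.6
x len 1.000 s -0.006 z -0.003
y len -0.007 s -0.844 z -0.537
z len 0.001 s 0.537 z -0.844
F [0.6 0.4 0.6] q [-16.  29.  86.  28.  84. -38.]
corner C: s 6.0 h 46.9
```

View pics/a9wz.png

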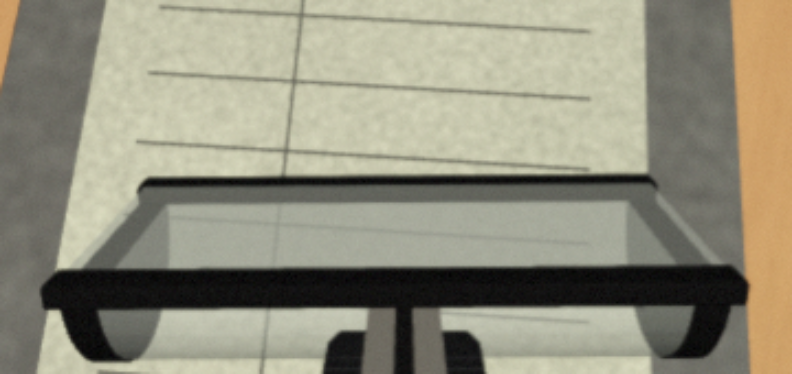

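View pics/a9sz.png

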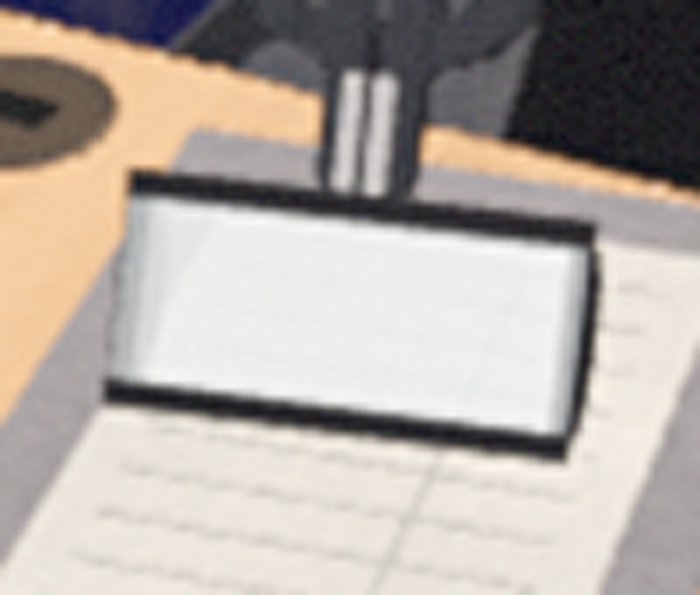

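```bash
python3 -c "
from th import *
th((165.9,273.6),(477.3,271.8),(278.9,179.6),(345.3,186.9),(206.8,232.3),(436.4,230.5))"
```

```text
near [-64.6  10.4  54. ] err 2.9 far [-66.4  45.9  -1.5] theta 57.4
near [63.  10.4 54.4] err 1.9 far [66.8 45.8 -1.2] theta 57.5
```

Emit:
jog_arm(offset=[[0, -3.2, -0.2], [0, -3.2, -0.4], [0, -3.2, -0.6], [0, -3.2, -0.8], [0, -3, -1], [0, 0, 0]], delta_rot=[[-3.4, 0, 0], [-3.4, 0, 0], [-3.4, 0, 0], [-3.4, 0, 0], [-3.4, 0, 0], [0, 0, 0]], jaw=[0, 0, 0, 0, 0, 0])

```text
time: 9.6
tool_pos: [591.8, 65.2, 55.1]
tcp_rot: [-165.0, 0.2, 13.8]
ft_force: [0.8, 0.4, -0.4]
finger_gap: 0.0
```

```bash
python3 st.py b1 w; python3 zz.py b1
```

```text
t 9.6 tcp [591.8  65.2  55.1] len 0.7 s 9.8 z-4 51.1
x len 1.000 s -0.010 z -0.004
y len -0.010 s -0.966 z -0.259
z len -0.002 s 0.259 z -0.966
F [ 0.8  0.4 -0.4] q [ -7.  19.  92.  14.  75. -26.]
corner C: s 17.6 h 53.1
```

View pics/b1wz.png

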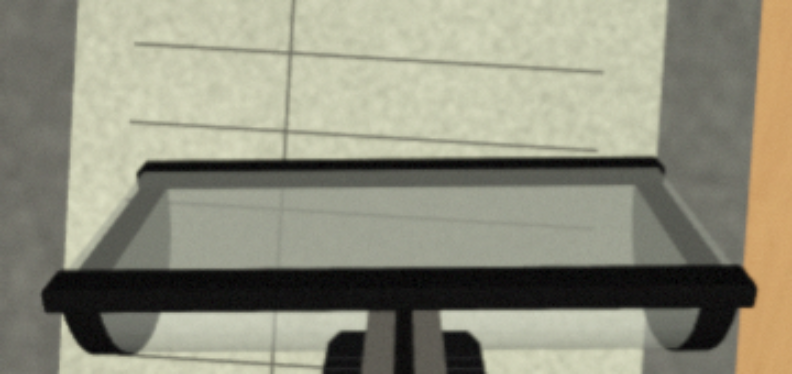

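View pics/b1sz.png

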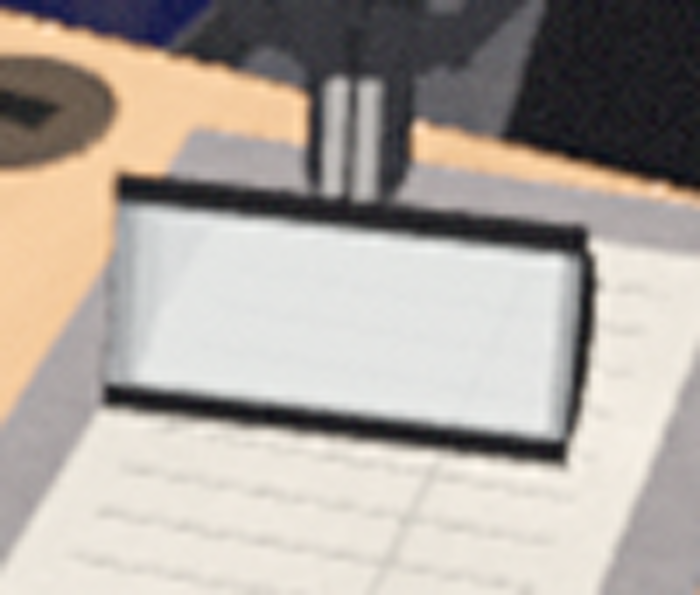

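```bash
python3 -c "
from th import *
th((167.3,275),(478.6,270.9),(277.1,180.1),(343.6,187.3),(206.8,224.1),(440,222.7))"
```

```text
near [-63.6  23.   61. ] err 2.8 far [-65.9  45.5  -1.1] theta 70.1
near [61.7 24.1 61.7] err 0.8 far [66.3 44.8 -0.8] theta 71.7
```

Emit:
jog_arm(offset=[[0, -3.6, -0.6], [0, -3.5, -0.8], [0, -3.6, -0.8], [0, -3.6, -0.4], [0, -3.6, -0.4], [0, -3, -0.4], [0, 0, 0]], delta_rot=[[-3, 0, 0], [-3, 0, 0], [-3, 0, 0], [-3, 0, 0], [-3, 0, 0], [-1, 0, 0], [0, 0, 0]], jaw=[0, 0, 0, 0, 0, 0, 0])

```text
time: 10.4
tool_pos: [588.4, 75.3, 60.8]
tcp_rot: [179.0, 0.6, 13.2]
ft_force: [-0.8, -1.6, 1.7]
finger_gap: -0.2
```

```bash
python3 st.py b2 w; python3 zz.py b2
```

```text
t 10.4 tcp [588.4  75.3  60.8] len 0.0 s 20.5 z-4 56.8
x len 1.000 s -0.021 z -0.010
y len -0.021 s -1.000 z 0.018
z len -0.010 s -0.018 z -1.000
F [-0.8 -1.6  1.7] q [  3.  15.  95.  -1.  70. -10.]
corner C: s 28.5 h 56.7
```

View pics/b2wz.png

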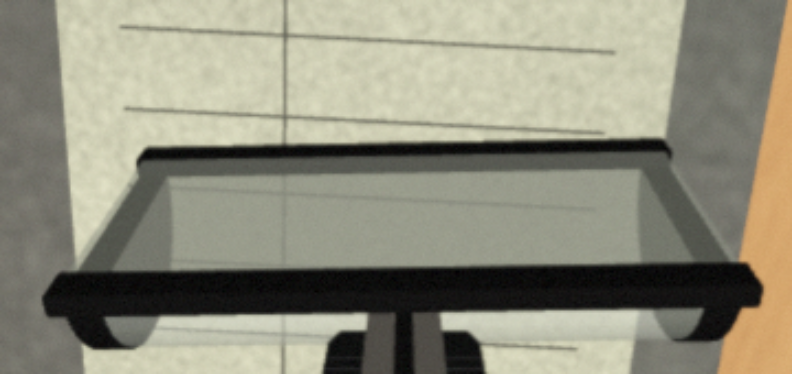

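View pics/b2sz.png

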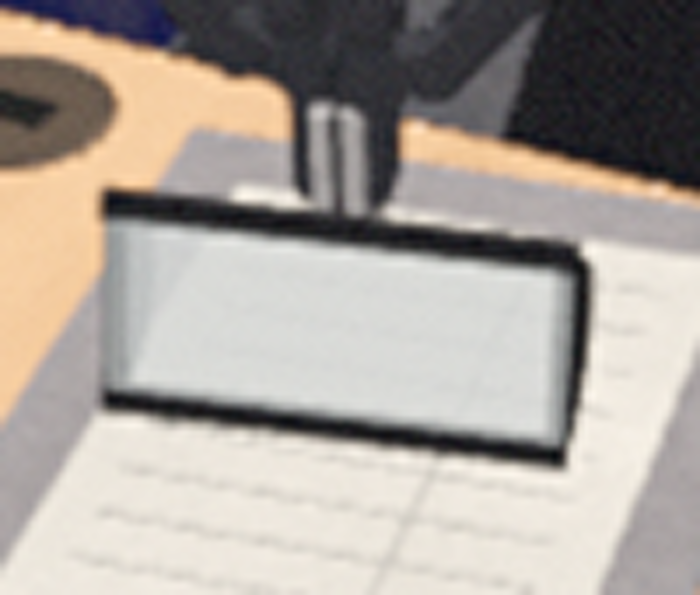

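```bash
python3 -c "
from th import *
th((166.4,275),(480,270),(275,182.4),(342.9,189.7),(206.8,218.2),(443.6,214.5))"
```

```text
near [-64.3  36.4  63.6] err 4.3 far [-65.7  45.   -1.8] theta 82.6
near [61.  38.7 65.7] err 0.3 far [66.4 45.   0.2] theta 84.5
```

Emit:
jog_arm(offset=[[0, -3, -1.5], [0, -3.5, -1.5], [0, -3.5, -0.5], [0, -3.5, 0], [0, -3.5, 0], [0, 0, 0]], delta_rot=[[0, 0, 0], [0, 0, 0], [0, 0, 0], [0, 0, 0], [0, 0, 0], [0, 0, 0]], jaw=[0, 0, 0, 0, 0, 0])

```text
time: 11.1
tool_pos: [584.0, 91.0, 63.4]
tcp_rot: [179.1, 0.7, 12.9]
ft_force: [-0.4, -0.7, 0.4]
finger_gap: 0.4
```

```bash
python3 st.py b3 w; python3 zz.py b3
```

```text
t 11.1 tcp [584.   91.   63.4] len -0.4 s 36.8 z-4 59.4
x len 1.000 s -0.026 z -0.013
y len -0.025 s -1.000 z 0.015
z len -0.013 s -0.015 z -1.000
F [-0.4 -0.7  0.4] q [ 4. 15. 95. -1. 71. -8.]
corner C: s 44.8 h 59.2
```

View pics/b3wz.png

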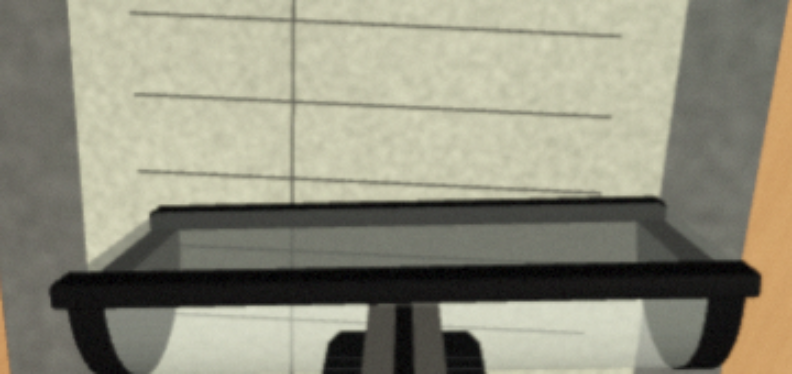

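View pics/b3sz.png

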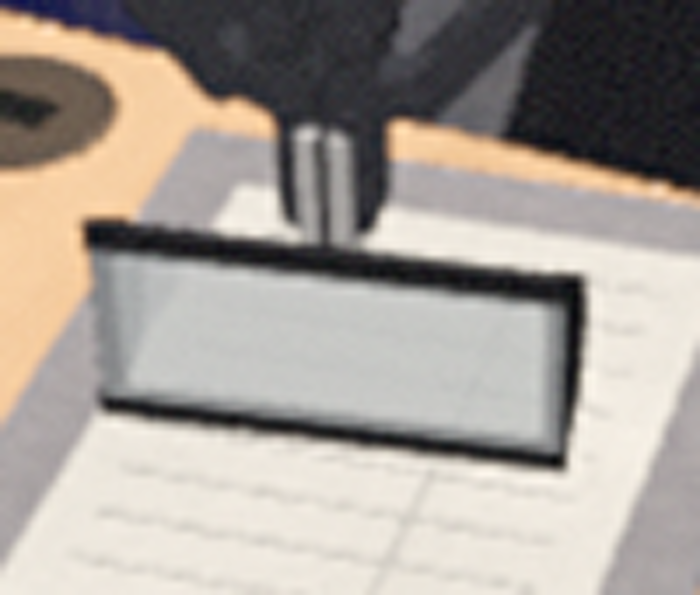

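Emit:
jog_arm(offset=[[0, -2, 2.5], [0, -3.5, 1.5], [0, -3.5, 1], [0, -3.5, 1], [0, -3.5, 0.5], [0, 0, 0]], delta_rot=[[0, 0, 0], [0, 0, 0], [0, 0, 0], [0, 0, 0], [0, 0, 0], [0, 0, 0]], jaw=[0, 0, 0, 0, 0, 0])

```text
time: 11.8
tool_pos: [580.4, 105.9, 62.8]
tcp_rot: [179.1, 0.8, 12.9]
ft_force: [-0.8, 0.0, 1.7]
finger_gap: -0.0
```

```bash
python3 st.py b4 w; python3 zz.py b4
```

```text
t 11.8 tcp [580.4 105.9  62.8] len -0.2 s 52.1 z-4 58.8
x len 1.000 s -0.026 z -0.013
y len -0.026 s -1.000 z 0.016
z len -0.014 s -0.016 z -1.000
F [-0.8  0.   1.7] q [ 6. 15. 95. -1. 71. -7.]
corner C: s 60.1 h 58.6
```

View pics/b4w.png

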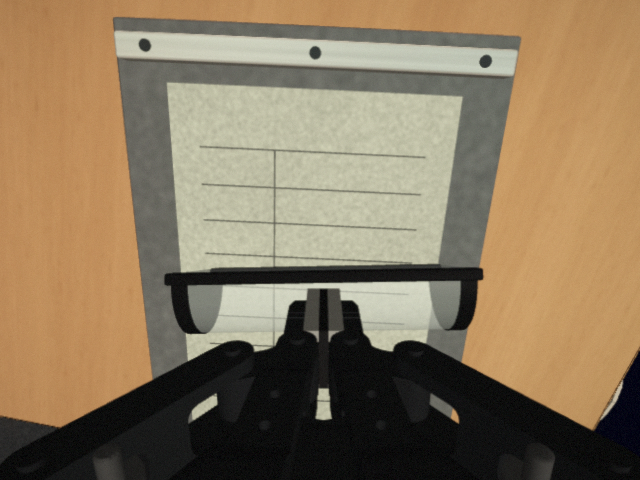

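View pics/b4sc.png

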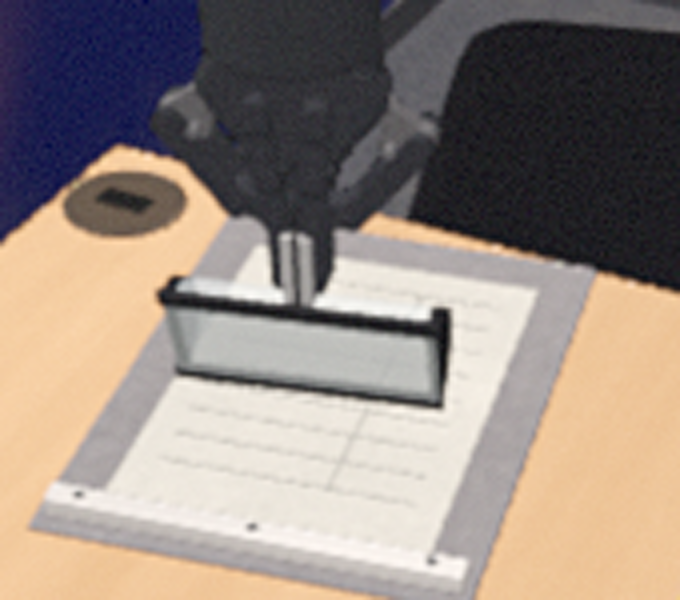

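Emit:
jog_arm(offset=[[0, -3, 1], [0, -3, 1], [0, -3, 1], [0, -3, 1], [0, 0, 0], [0, 0, 0]], delta_rot=[[0, 0, 0], [0, 0, 0], [0, 0, 0], [0, 0, 0], [0, 0, 0], [0, 0, 0]], jaw=[0, 0, 0, 0, 0, 0])

```text
time: 12.5
tool_pos: [577.5, 118.1, 60.4]
tcp_rot: [179.1, 0.8, 12.9]
ft_force: [-2.0, 0.2, 3.9]
finger_gap: 0.0
```

```bash
python3 st.py b5 w; python3 zz.py b5
```

```text
t 12.5 tcp [577.5 118.1  60.4] len 0.0 s 64.6 z-4 56.4
x len 1.000 s -0.027 z -0.014
y len -0.027 s -1.000 z 0.015
z len -0.015 s -0.014 z -1.000
F [-2.   0.2  3.9] q [ 7. 15. 95. -1. 70. -5.]
corner C: s 72.6 h 56.3
```

View pics/b5w.png

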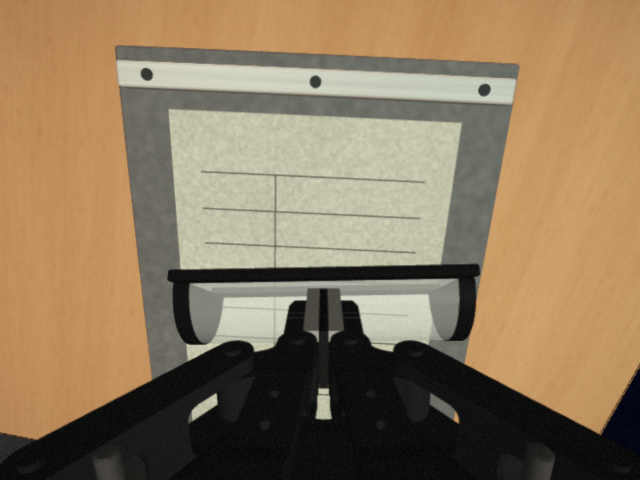

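View pics/b5sc.png

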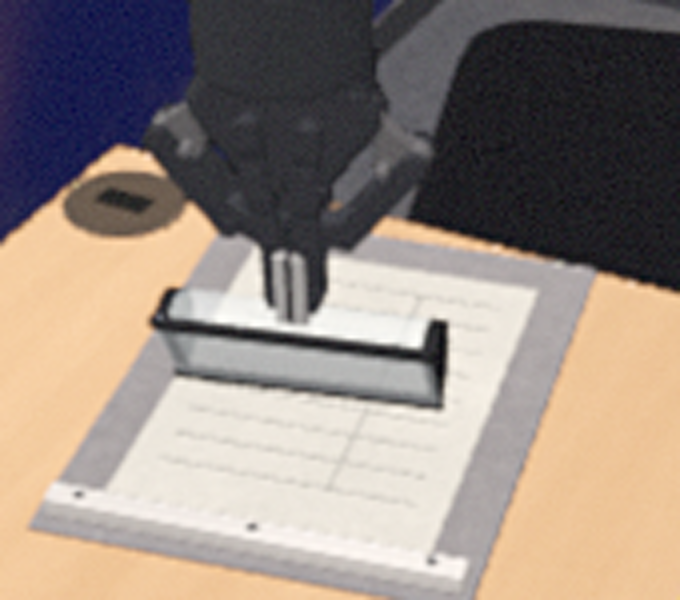

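Emit:
jog_arm(offset=[[0, -2, -2], [0, -3, -1], [0, -3, 0], [0, -3, 0], [0, -3, 0], [0, 0, 0]], delta_rot=[[0, 0, 0], [0, 0, 0], [0, 0, 0], [0, 0, 0], [0, 0, 0], [0, 0, 0]], jaw=[0, 0, 0, 0, 0, 0])

```text
time: 13.2
tool_pos: [573.8, 132.2, 61.9]
tcp_rot: [179.1, 0.9, 12.8]
ft_force: [0.3, 0.1, -0.5]
finger_gap: 0.3
```

```bash
python3 st.py b6 w; python3 zz.py b6
```

```text
t 13.2 tcp [573.8 132.2  61.9] len 0.0 s 79.2 z-4 57.9
x len 1.000 s -0.028 z -0.015
y len -0.027 s -1.000 z 0.015
z len -0.016 s -0.015 z -1.000
F [ 0.3  0.1 -0.5] q [ 9. 15. 95. -1. 71. -4.]
corner C: s 87.2 h 57.8
```

View pics/b6w.png

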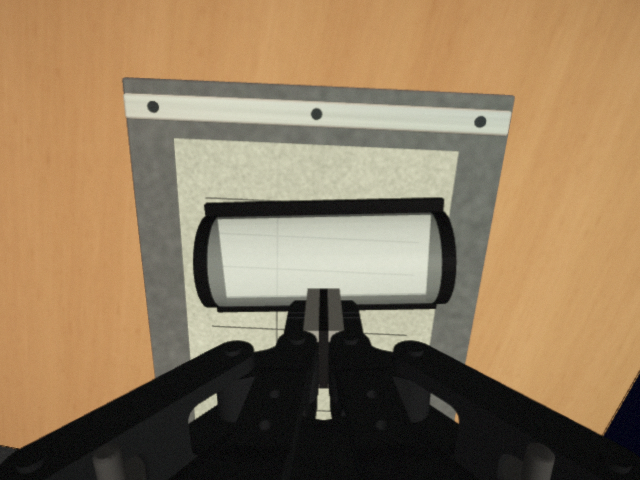

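View pics/b6sc.png

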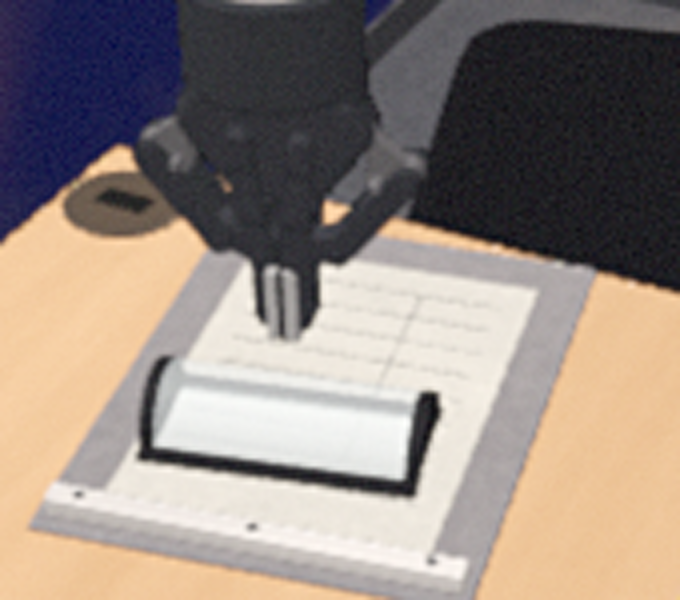

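```bash
cat > lg.py <<'E'
from h import *
# ledge frame
Lp=np.array([553.9,202.6]); a=np.radians(10.5)
yl=np.array([np.cos(a),np.sin(a)]); xl=np.array([-yl[1],yl[0]])   # xl towards ledge, yl along ledge (sign irrelevant)
def L(p): return np.round([(np.asarray(p)[:2]-Lp)@xl,(np.asarray(p)[:2]-Lp)@yl],1)
E
python3 - <<'E'
from lg import *
import cv2
m=cams.camera_model("wrist")
p=[onz(m,124,118,14),onz(m,508,135,14)]; print("ledge inner top edge",[x.round(1) for x in p],L(p[0]),L(p[1]),np.degrees(np.arctan2(*(p[1]-p[0])[1::-1])))
p=[onz(m,206,203,9),onz(m,443,198,9)]; print("far rim",L(p[0]),L(p[1]),np.degrees(np.arctan2(*(p[1]-p[0])[1::-1])))
p=[onz(m,218,311,9),onz(m,437,308,9)]; print("near rim",L(p[0]),L(p[1]),np.degrees(np.arctan2(*(p[1]-p[0])[1::-1])))
i=cv2.imread("pics/b6w.png"); cv2.imwrite("pics/b6wy.png",cv2.resize(i[70:330,110:530],None,fx=1.9,fy=1.9,interpolation=cv2.INTER_CUBIC))
print(L(monitor.sense()["tool_pos"]))
E
```

```text
ledge inner top edge [array([459.5, 185. ,  14. ]), array([646.9, 219.3,  14. ])] [ -0.1 -96. ] [-0.5 94.5] 10.382483096169912
far rim [-42.4 -59. ] [-34.2  68.3] 14.215705327523368
near rim [-107.6  -55.5] [-99.3  73.8] 14.164605100467877
[-73.2   6.8]
```

View pics/b6wy.png

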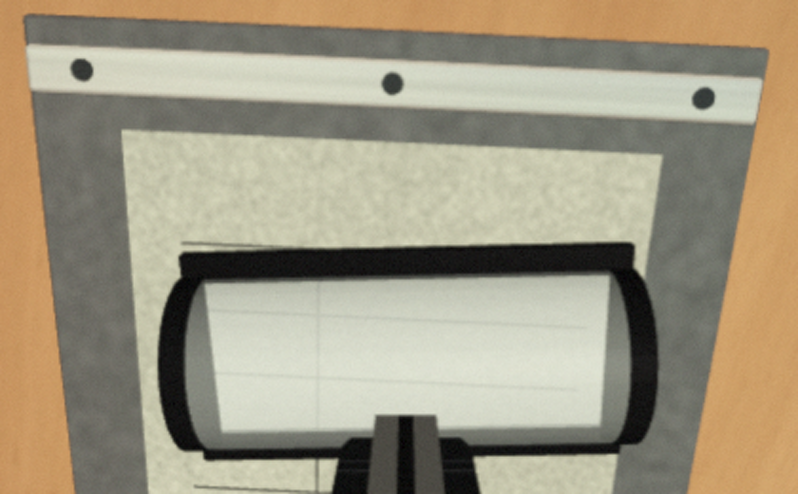

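Emit:
jog_arm(offset=[[0, 0, -15], [0, 15, -5], [0, 20, 0], [0, 17, 0], [0, 0, 0], [0, 0, 0]], delta_rot=[[0, 0, 2.4], [0, 0, 0], [0, 0, 0], [0, 0, 0], [0, 0, 0], [0, 0, 0]], jaw=[0, 0, 100, 100, 100, 100])

```text
time: 13.9
tool_pos: [584.1, 76.3, 83.0]
tcp_rot: [179.0, 0.8, 10.6]
ft_force: [0.2, 0.3, 0.8]
finger_gap: 58.2
```

```bash
python3 st.py c1 w; python3 -c "
from lg import *
s=monitor.sense(); print(L(s['tool_pos']),s['tcp_rot'],s['finger_gap'])"
```

```text
t 13.9 tcp [584.1  76.3  83. ] len -3.9 s 22.5 z-4 79.0
x len 0.998 s -0.067 z -0.015
y len -0.067 s -0.998 z 0.017
z len -0.016 s -0.016 z -1.000
F [0.2 0.3 0.8] q [ 3. 13. 95. -1. 73. -7.]
corner C: s 30.5 h 78.9
[-129.1    6.7] [179.00087387   0.85232965  10.59993627] 72.47770401606756
```

View pics/c1w.png

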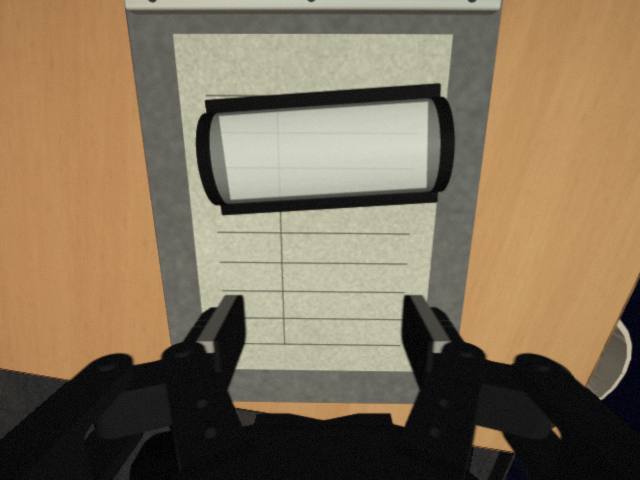

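Emit:
jog_arm(offset=[[0, 0, 25], [0, 0, 25], [0, 0, 15], [0, 0, 5], [0, 0, 0]], delta_rot=[[0, 0, 0], [0, 0, 0], [0, 0, 0], [0, 0, 0], [0, 0, 0]], jaw=[100, 100, 100, 100, 100])

```text
time: 14.5
tool_pos: [583.8, 78.3, 11.8]
tcp_rot: [179.0, 0.7, 10.8]
ft_force: [-0.3, -0.6, -1.4]
finger_gap: 85.5
```

```bash
python3 st.py c2 w; python3 -c "
from lg import *
s,R=pose(); t=s['tool_pos']; print(L(t),s['tcp_rot'],s['finger_gap'])
m=cams.camera_model('wrist')
for x in (-42.5,42.5):
  for hw in (-8,0,8,11): print(x,hw,np.round(proj(m,t+R@[x,-hw,-13]),1))"
```

```text
t 14.5 tcp [583.8  78.3  11.8] len -3.7 s 24.5 z-4 7.8
x len 0.998 s -0.062 z -0.013
y len -0.062 s -0.998 z 0.017
z len -0.014 s -0.016 z -1.000
F [-0.3 -0.6 -1.4] q [ 3. 18. 97. -1. 65. -7.]
corner C: s 32.5 h 7.7
[-127.9    7.6] [179.01246409   0.62583806  10.80861202] 85.23615345892827
-42.5 -8 [217.6 337.5]
-42.5 0 [215.9 319.7]
-42.5 8 [214.1 301.2]
-42.5 11 [213.5 294.1]
42.5 -8 [429.4 337.6]
42.5 0 [431.  319.7]
42.5 8 [432.8 301.3]
42.5 11 [433.5 294.2]
```

View pics/c2w.png

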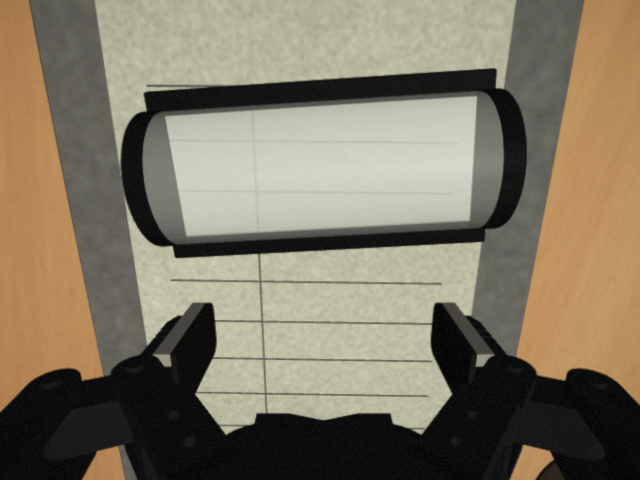

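View pics/c2sc.png

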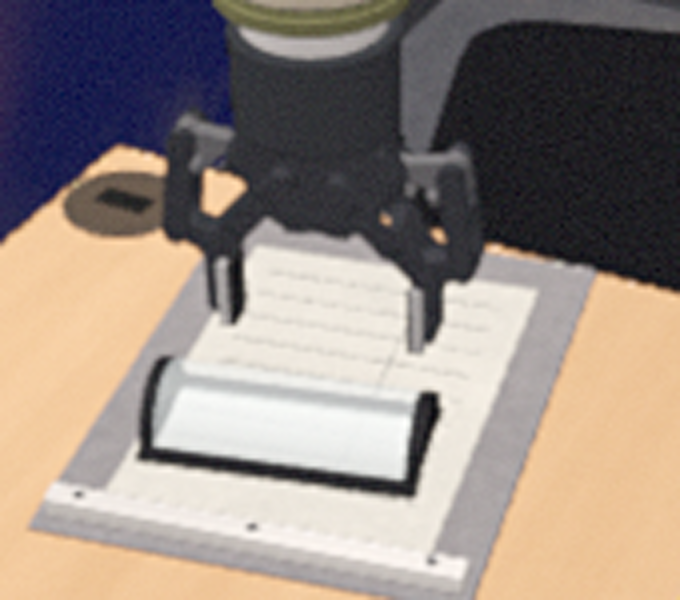

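Emit:
jog_arm(offset=[[0, 0, 6], [0, 0, 4], [0, 0, 0], [0, -7, 0], [0, -7, 0], [0, -5, 0], [0, 0, 0]], delta_rot=[[0, 0, 0], [0, 0, 0], [0, 0, 0], [0, 0, 0], [0, 0, 0], [0, 0, 0], [0, 0, 0]], jaw=[100, 100, 100, 100, 100, 100, 100])

```text
time: 15.3
tool_pos: [583.6, 98.8, 5.6]
tcp_rot: [179.0, 0.3, 10.8]
ft_force: [0.9, 0.8, 0.4]
finger_gap: 85.2
```

```bash
python3 st.py c3 w; python3 -c "
from lg import *
s,R=pose(); t=s['tool_pos']; print(L(t),s['tcp_rot'],s['finger_gap'])"
```

```text
t 15.3 tcp [583.6  98.8   5.6] len 1.2 s 44.4 z-4 1.6
x len 0.998 s -0.063 z -0.005
y len -0.063 s -0.998 z 0.018
z len -0.006 s -0.017 z -1.000
F [0.9 0.8 0.4] q [ 5. 19. 97. -1. 64. -5.]
corner C: s 52.4 h 1.5
[-108.1   10.4] [178.96838326   0.27895278  10.79093854] 85.51383339556652
```

View pics/c3w.png

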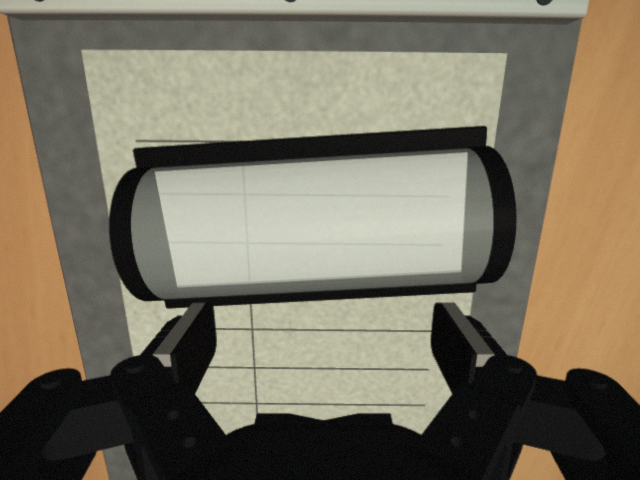

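Emit:
jog_arm(offset=[[-1, -4, 1], [-1, -4, 1], [0, -4, 0], [0, -4, 0], [0, -4, 0], [0, -4, 0], [0, -4, 0], [0, 0, 0]], delta_rot=[[0, 0, 0], [0, 0, 0], [0, 0, 0], [0, 0, 0], [0, 0, 0], [0, 0, 0], [0, 0, 0], [0, 0, 0]], jaw=[100, 100, 100, 100, 100, 100, 100, 100])

```text
time: 16.2
tool_pos: [578.5, 124.2, 5.3]
tcp_rot: [178.7, 0.1, 10.8]
ft_force: [0.4, -1.0, 2.3]
finger_gap: 85.4
```

```bash
python3 st.py c4 w; python3 -c "
from lg import *
s,R=pose(); t=s['tool_pos']; print(L(t),s['tcp_rot'],s['finger_gap'])"
```

```text
t 16.2 tcp [578.5 124.2   5.3] len 2.6 s 70.2 z-4 1.3
x len 0.998 s -0.064 z -0.001
y len -0.064 s -0.998 z 0.023
z len -0.003 s -0.023 z -1.000
F [ 0.4 -1.   2.3] q [ 8. 19. 97. -1. 64. -2.]
corner C: s 78.2 h 1.1
[-81.8   9.8] [1.78702707e+02 8.67788918e-02 1.07457596e+01] 85.61124297273163
```

View pics/c4w.png

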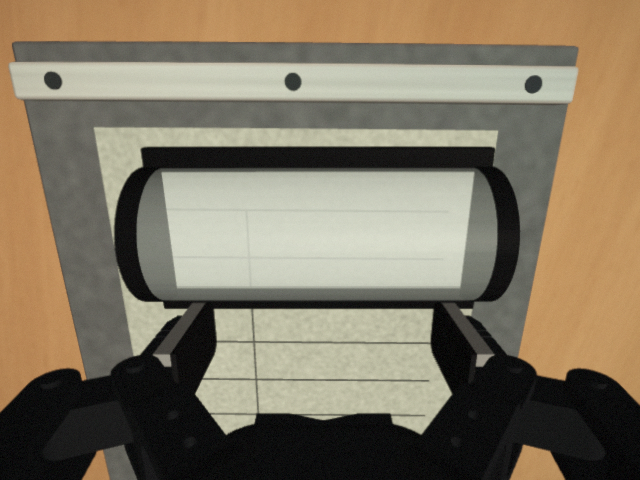

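View pics/c4sc.png

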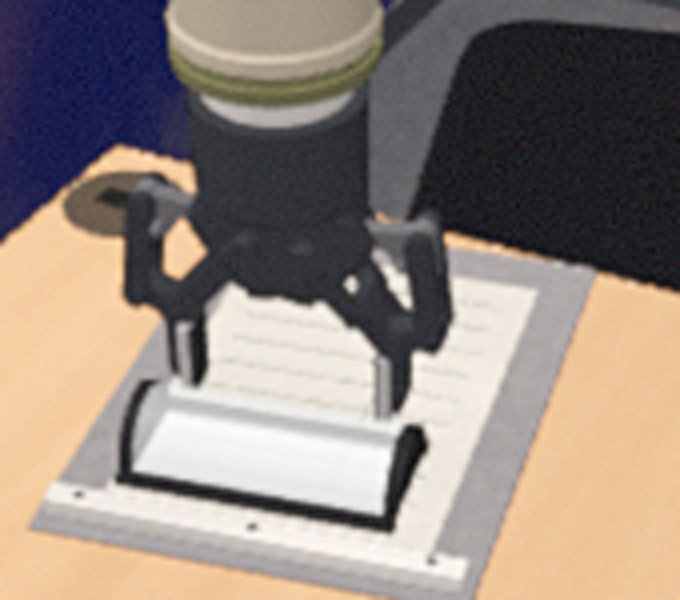

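Emit:
jog_arm(offset=[[0, -4, 0.3], [0, -4, 0.3], [0, -3, 0], [0, -2, 0], [0, 0, 0]], delta_rot=[[0, 0, 0], [0, 0, 0], [0, 0, 0], [0, 0, 0], [0, 0, 0]], jaw=[100, 100, 100, 100, 100])

```text
time: 16.8
tool_pos: [576.8, 136.8, 5.0]
tcp_rot: [178.6, 0.0, 10.7]
ft_force: [0.6, -2.7, 3.2]
finger_gap: 85.7
```

```bash
python3 st.py c5 w; python3 -c "
from lg import *
s,R=pose(); t=s['tool_pos']; print(L(t),s['tcp_rot'],s['finger_gap'])
i=cv2.imread('pics/c5w.png'); cv2.imwrite('pics/c5wz.png',cv2.resize(i[60:330,100:540],None,fx=1.8,fy=1.8,interpolation=cv2.INTER_CUBIC))"
```

```text
t 16.8 tcp [576.8 136.8   5. ] len 4.0 s 82.9 z-4 1.0
x len 0.998 s -0.064 z -0.000
y len -0.064 s -0.998 z 0.024
z len -0.002 s -0.024 z -1.000
F [ 0.6 -2.7  3.2] q [ 9. 19. 97. -2. 64. -1.]
corner C: s 90.9 h 0.8
[-68.9  10.5] [1.78634003e+02 1.18217921e-02 1.07063690e+01] 85.49309649860477
```

View pics/c5wz.png

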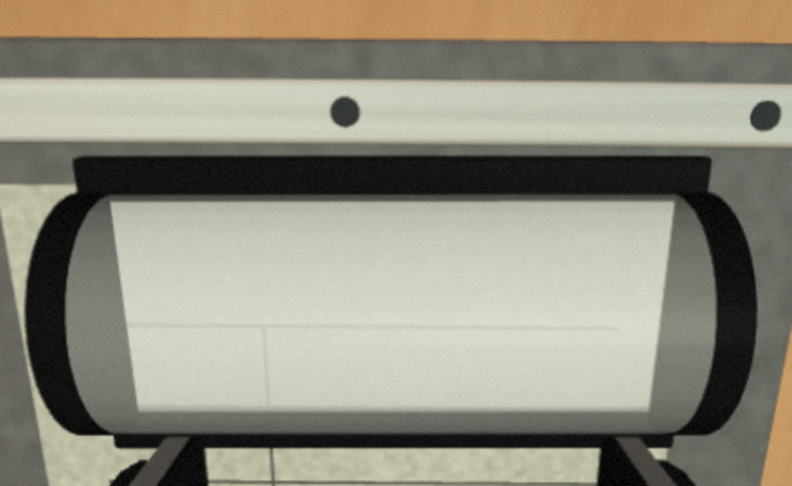

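Emit:
jog_arm(offset=[[0, -2, 0], [0, -2, 0], [0, -1.5, 0], [0, -1, 0]], delta_rot=[[0, 0, 0], [0, 0, 0], [0, 0, 0], [0, 0, 0]], jaw=[100, 100, 100, 100])

```text
time: 17.3
tool_pos: [576.2, 139.2, 5.1]
tcp_rot: [178.3, 0.1, 10.6]
ft_force: [1.2, -7.0, 4.7]
finger_gap: 85.4
```

```bash
cat > c.py <<'E'
import sys
from lg import *
t_=sys.argv[1]
s,R=pose(); t=s['tool_pos']; print(L(t),s['tcp_rot'].round(1),s['ft_force'].round(1))
m,p,d=snap("wrist",t_+"w")
i=cv2.imread(f'pics/{t_}w.png'); cv2.imwrite(f'pics/{t_}wz.png',cv2.resize(i[60:330,100:540],None,fx=1.8,fy=1.8,interpolation=cv2.INTER_CUBIC))
E
python3 c.py c6
```

```text
[-66.4  10.3] [1.783e+02 1.000e-01 1.060e+01] [ 1.2 -7.   4.7]
```

View pics/c6wz.png

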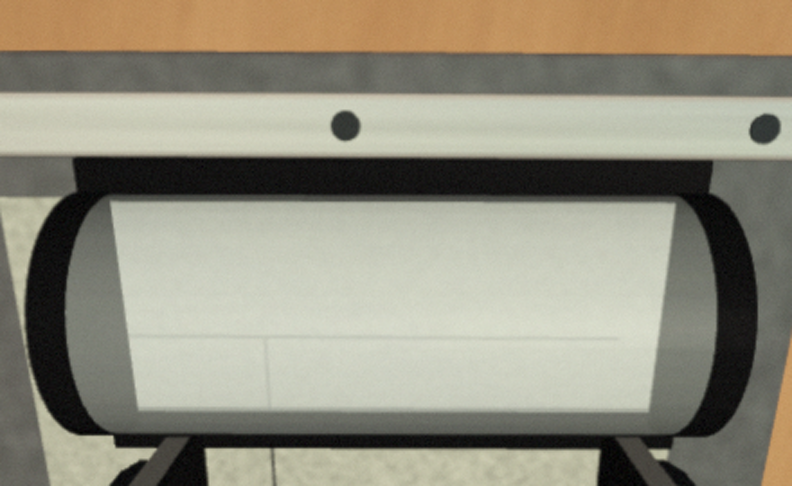

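Emit:
jog_arm(offset=[[0, -2, 0], [0, -2.5, 0], [0, -2.5, 0], [0, -2.5, 0]], delta_rot=[[0, 0, 0], [0, 0, 0], [0, 0, 0], [0, 0, 0]], jaw=[100, 100, 100, 100])

```text
time: 17.75
tool_pos: [575.9, 139.3, 5.2]
tcp_rot: [177.5, 0.1, 10.4]
ft_force: [1.0, -14.6, 5.2]
finger_gap: 85.6
```

```bash
python3 c.py c7
```

```text
[-66.3  10.1] [1.775e+02 1.000e-01 1.040e+01] [  1.  -14.6   5.2]
```

View pics/c7wz.png

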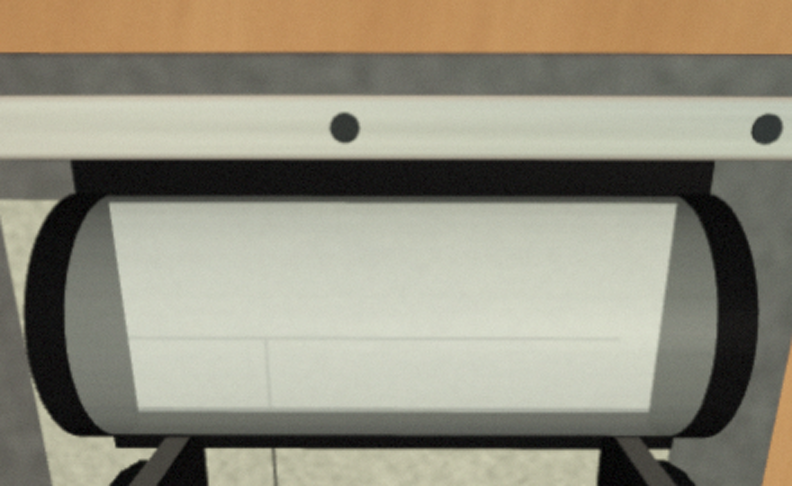

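Emit:
jog_arm(offset=[[0, 2, 0], [0, 6, 0], [0, 15, 0], [0, 20, -5], [0, 5, -40], [0, 0, -40], [0, 0, -20], [0, 0, 0]], delta_rot=[[0, 0, 0], [0, 0, 0], [0, 0, 0], [0, 0, 0], [0, 0, 0], [0, 0, 0], [0, 0, 0], [0, 0, 0]], jaw=[100, 100, 100, 100, 100, 100, 100, 100])

```text
time: 18.6
tool_pos: [580.7, 91.6, 110.9]
tcp_rot: [177.8, 0.7, 10.3]
ft_force: [0.5, 0.8, -0.6]
finger_gap: 85.8
```

```bash
python3 st.py d1 w; python3 -c "
import cv2
i=cv2.imread('pics/d1s.png'); cv2.imwrite('pics/d1sz.png',cv2.resize(i[190:275,235:365],None,fx=6,fy=6,interpolation=cv2.INTER_CUBIC))"
```

```text
t 18.6 tcp [580.7  91.6 110.9] len -3.4 s 38.1 z-4 106.9
x len 0.997 s -0.071 z -0.012
y len -0.070 s -0.997 z 0.039
z len -0.015 s -0.038 z -0.999
F [ 0.5  0.8 -0.6] q [ 5. 11. 94. -2. 75. -4.]
corner C: s 46.1 h 106.5
```

View pics/d1w.png

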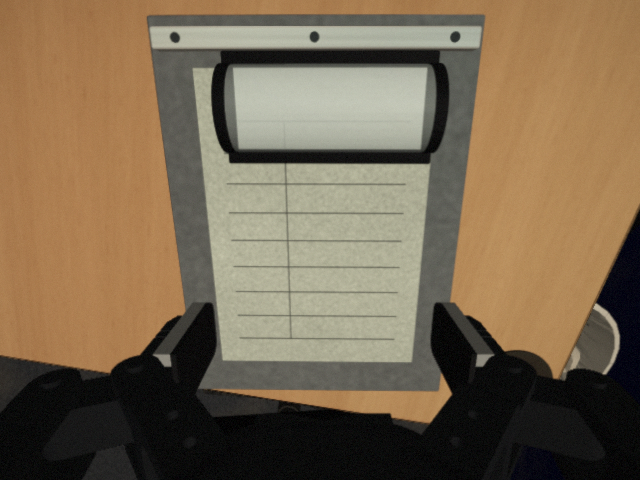

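View pics/d1sz.png

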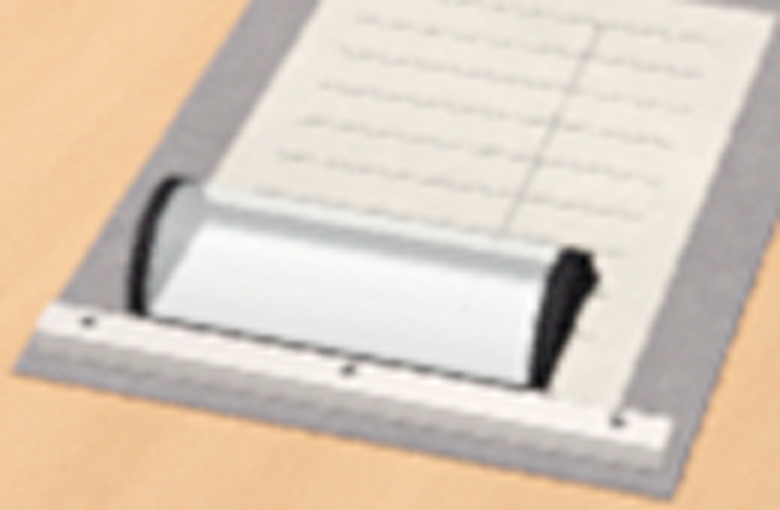

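Run:
```python
from h import *
i=cv2.imread("pics/d1w.png"); cv2.imwrite("pics/d1wz.png",cv2.resize(i[10:180,140:500],None,fx=2.2,fy=2.2,interpolation=cv2.INTER_CUBIC))
g=i.sum(2)/3
for u in (250,300,350,400): print(u,[int(x) for x in g[40:64,u]],[int(x) for x in g[146:170,u]])
```

```text
250 [183, 184, 181, 181, 178, 176, 167, 146, 118, 69, 44, 22, 15, 17, 15, 22, 18, 21, 11, 16, 19, 16, 13, 34] [155, 154, 133, 91, 58, 47, 28, 16, 12, 14, 19, 14, 13, 14, 11, 13, 32, 99, 148, 159, 159, 160, 161, 161]
300 [178, 181, 182, 177, 176, 176, 165, 144, 107, 59, 41, 19, 18, 18, 20, 17, 18, 20, 16, 13, 15, 18, 18, 45] [155, 150, 140, 96, 61, 46, 27, 13, 15, 19, 17, 17, 13, 14, 18, 19, 32, 93, 147, 161, 165, 165, 166, 166]
350 [174, 180, 175, 176, 175, 171, 159, 137, 102, 62, 39, 18, 16, 16, 15, 20, 23, 21, 17, 17, 20, 17, 23, 44] [156, 150, 142, 95, 62, 51, 33, 20, 24, 16, 13, 19, 17, 13, 16, 21, 18, 78, 143, 163, 162, 158, 161, 167]
400 [172, 173, 176, 174, 173, 172, 158, 135, 103, 61, 28, 16, 20, 21, 18, 18, 19, 20, 11, 22, 21, 22, 20, 43] [155, 154, 146, 104, 65, 51, 39, 20, 16, 20, 19, 18, 19, 14, 19, 12, 24, 68, 133, 153, 157, 160, 165, 170]
```

View pics/d1wz.png

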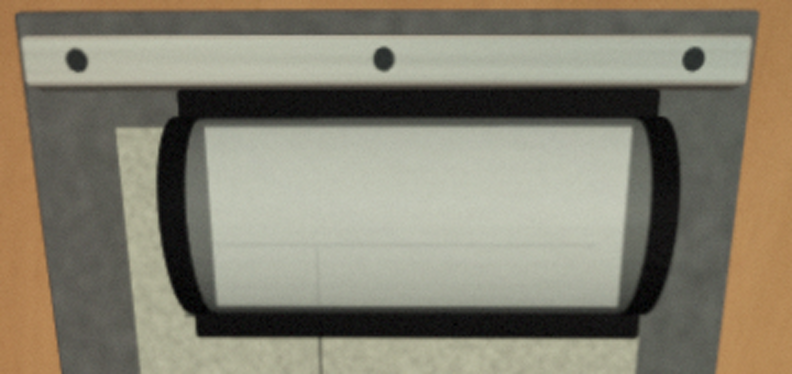

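Run:
```python
from lg import *
m=cams.camera_model("wrist")
for n,row,z in (("ledge top edge",46.8,14),("far rim top",50,9)):
    a,b=onz(m,250,row,z),onz(m,400,row,z); print(n,L(a),L(b))
a,b=onz(m,250,162.9,9),onz(m,400,163.1,9); print("near rim (z9)",L(a),L(b)); a,b=onz(m,250,162.9,4),onz(m,400,163.1,4); print("near rim (z4)",L(a),L(b))
pts=[(140+x/2.2,10+y/2.2) for x,y in ((179,90),(658,90),(197,336),(637,336))]
q=np.array([onz(m,u,v,9) for u,v in pts]); print([L(p) for p in q], L(q.mean(0)))
for i in (0,2): e=q[i+1]-q[i]; print(np.degrees(np.arctan2(e[1],e[0])))
e=onz(m,140+750/2.2,10+83/2.2,14)-onz(m,140+25/2.2,10+86/2.2,14); print("ledge",np.degrees(np.arctan2(e[1],e[0])))
```

```text
ledge top edge [  0.8 -39. ] [ 0.3 46.7]
far rim top [ -0.1 -40.1] [-0.6 47.6]
near rim (z9) [-65.4 -44.3] [-65.6  51.7]
near rim (z4) [-66.  -45.4] [-66.2  52.7]
[array([ -0.5, -57. ]), array([-1.1, 70.4]), array([-65.3, -57.6]), array([-65.4,  70.5])] [-33.1   6.6]
10.209312968757422
10.462887915921979
ledge 10.395541124168464
```

Run:
```python
from h import *
m,p,d=snap("scene","fin"); a=cv2.imread("pics/scene0.png")[270:380,180:320]; b=cv2.imread("pics/fin.png")[270:380,180:320]
print("jar/loupe diff",cv2.absdiff(a,b).max(2).__gt__(60).sum())
c=cv2.imread("pics/d1s.png")[190:275,235:365]; e=cv2.imread("pics/fin.png")[190:275,235:365]; print("mag diff",(cv2.absdiff(c,e).max(2)>60).sum())
print(r.hand_in(), monitor.sense()["time"])
```

```text
jar/loupe diff 0
mag diff 0
the job is handed in; nothing more can be done
the job is handed in; nothing more can be done
```

The magnifier was steadied, turned over and pushed flush against the ledge, and the job is handed in. It used about 19 s of the 64 s allowed. No verdict was reported, so this rests on my own checks.

- **Which one:** I took the clear magnifier with black rims on the board, at scene pixel (313, 193). The all-yellow piece of the same shape at (425, 270) was left alone.
- **Steadying:** I touched the flat face near its middle from above for about 0.6 s. The force read 6.7 N at the end of the hold, with the fingertips at 35 mm, level with the flat face.
- **Turning over:** I lifted the rim away from the ledge with shut, slanted fingers and followed it through about 41°, 47°, 57°, 70° and 83°. It then tipped over by itself onto its flat side, without being picked up.
- **Pushing to the ledge:** I pushed its dome with both fingers opened wide until it stopped against the ledge, at about 15 N.

Two things did not go to plan. Early in the roll the fingertip slid off the rim onto the dome, which rolled it to 41°, so I put the finger back under the rim. Past the tipping point the finger briefly wedged between the rim and the dome and held the magnifier up until I moved it out.

**Last checks, from the wrist camera:**

| Check | Measured | Required |
|---|---|---|
| Middle to ledge face | about 33 mm | 30–36.5 mm |
| Offset along the ledge | about 7 mm | within 60 mm |
| Parallel to the ledge | within about 0.2° | within 0.05 rad (2.9°) |

It looked flat in both views and had not moved between the last two scene pictures. The jars and loupe look the same as at the start. The distances rely on a camera calibration good to about 2 mm. No final check disagreed.

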